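# Twist a snug sample cup home and lock it with the swing clip

### The arm

A 7-joint arm with a two-finger parallel gripper is mounted at the origin on a cart in front of the work surface, level with it; the furniture and walls round the work are solid. World frame = base frame: x ahead of the robot, y to its left, z up, the work surface at z = 0. Lengths are in m, angles in rad, forces in N, time in s.
With the tool pointing down it reaches from about 0.4 to 0.85 m from the base axis. Payload 10.4 kg.
Tool frame: the origin (TCP) lies on the centre line of the jaws, within the pads' length; the fingertips stand 22 mm ahead of it and the grasp point (between the pads) lies 3 mm ahead of it; z points along the fingers, y is the direction in which the jaws open and shut (so a half turn about z gives the same grasp; the last joint's range is limited). The gripper opens to 85 mm and grips with 20 to 120 N. Pads are 22 mm wide; open, the fingers measure 114 mm over their backs; the gripper's body (76 mm by 85 mm) begins 54 mm behind the grasp point. The pads swing forward as they close: fully open they stand 13 mm farther back than shut.
Start: joints at [1.246, 0.332, -0.065, 1.46, 0.022, 1.35, -0.088], TCP at [0.186, -0.597, 0.253] pointing down, gripper open.
Joint ranges: [-2.6, 2.6], [-0.5, 2.12], [-1.47, 1.34], [0.16, 2.42], [-1.27, 4.41], [0.06, 2.06], [-2.6, 2.6]. Speed limits (rad/s): [2.22, 2.22, 2.79, 2.79, 3.14, 3.14, 3.14].

### API

Orientations are given as a unit quaternion [x, y, z, w].
In Python, from workcell import manip gives the robot as it stands. The module is installed in compiled form; this text tells all that it offers.
- The arm moves only by the shell command python3 -m crank 'ROWS' [FORCE]. ROWS is JSON, a list of rows, each a list of 3 entries, a list of its own where there are three numbers: the opening, from -1 (shut) to 1 (fully open), then the shift along the tool's x, y, z normalised to -1 to 1, where 1 is 80 mm, then the turn, a rotation vector about the tool's x, y, z normalised to -1 to 1, where 1 is pi/4 rad. In form: [[jaw, [tx, ty, tz], [ax, ay, az]], ...]. A call has exactly 5 rows; each row shifts and turns the commanded pose from where the row before left it, along the tool's axes as they then stand; what a row does not reach is not made up. A row lasts 1/10 s, in which the tool goes at most 50 mm and 8.59 degrees, less where a joint would pass 70% of its speed; a pose out of reach is approached as far as the arm can. A call with a number of a shift or a turn outside -1 to 1 is refused whole. A call with a gripper value outside its range is refused whole. The fingers move at their own pace and stop on an object; FORCE is the grip in N (left out, the last holds). Time passes only in rows, so rows that do not move let the fingers close, or fill a call up. It gives the time, the measured TCP pose, the force and the opening at its end, in the units of the state.
- manip.get_obs(): the state, without advancing time (a new reading comes with each control period).
- manip.camera(name): name is "side" or "top"; returns the picture (420x560x3 uint8, blue, green, red); there is no depth.
- manip.camera_info(name): a dict with "K" (3x3 intrinsics, pixels), "camera_from_world" (4x4, takes a point from world to camera coordinates). Camera axes: x right, y down, z forward; pixel columns grow to the right and rows downward; lengths in m; the calibration is good to about 2 mm. A picture is of the moment at which its call begins. camera_info takes no time and is no camera call.
- manip.hand_in(): hands the job in, once; it reports no verdict.
The state is a dict: "clock": time; "joint_pos": joint angles; "joint_velocities": joint speeds; "tau": joint torques, N m; "position": TCP position; "ee_rot": TCP orientation; "ft_force": force on the tool from outside, world axes, zero at the start; "torque": the same for the moment, N m; "grip_width": opening from 0.0 (shut) to 1.0 (fully open).
Only numpy, scipy, OpenCV 4.12 (cv2) and the standard library are available. Lean on these libraries where they do the work, as an engineer would, in place of code of your own. Each camera call takes 0.05 s, during which the arm holds its last target.

### The job

Swing the clip on the holder clear of the bore, take the steel sample cup out of its inclined cradle and start it upright in the bore. Rubber-tipped plungers grip it tightly there, so twist the cup to and fro while easing it down until its collar rests flat on the block; never push so hard that the sprung block is pressed down onto its stops. Then swing the clip back until its tongue stops against the cup's neck, over the collar, and let go, without disturbing the flask and the tape roll.

Things in the scene. Friction and masses are not known exactly. Their poses are not given: they have to be found in the camera images.
- holder: the holder's fixed grey foot plate, 150 x 240 mm; origin at bench height under the bore axis, z up. On it, on spring mounts, stands an aluminium block, 110 x 110 mm, with a pedestal for the clip on its -y side.
- mouth (a point): middle of the bore's mouth in the block's top, z 72 mm at rest; turns with the holder. Bore 52.6 mm wide, straight through, 3 mm lead-in. Four rubber-tipped spring plungers, 30 mm below the mouth, squeeze the cup over its last 27 mm of travel: straight down takes 42 to 60 N, which the mounts do not bear; with twisting (up to 1.7 Nm) under 25 N.
- block (a joint): how far the block has sunk on its spring mounts, m: 0 at rest, about 0.001 for each 6 N of push on it; it strikes its stops at 0.006 (about 38 N)
- cradle: fixed white plastic cradle, 130 x 110 mm foot plate, with a V trough and foot stop inclined 30 degrees; the cup's top leans to the cradle's -x. Origin: under the foot plate's middle.
- cup_center (a point): the middle of the cup's axis, 51.5 mm above its foot; z along the axis to the open end. Steel cup, 103 mm tall: lower body 50 mm wide, 52 mm long, tapered to 44 mm at the foot; collar 80 mm wide from 52 to 58 mm; neck 60 mm wide from 58 to 103 mm, grip there (36 mm above this point is safe). Round about its axis. Bottomed: this point is level with the mouth (0.5 mm below).
- cup: the same cup; origin at the middle of its foot, z along its axis; 0.25 to 0.4 kg
- clip (a joint): the holder's flat steel swing clip, 14 mm wide, stays where left (about 1 N at the post moves it). 0: tongue points over the bore axis, 62 mm long, 5 mm thick, underside 8 mm above the block; grows to 1.7 as, seen from above, it turns clockwise, tongue towards the holder's +x, tail towards -x. Above 1.0 the bore is clear; with the cup home the neck stops it at about 0.6, still over the collar.
- clip_post (a point): the thumb post on the clip's tail, round, 14 mm wide, upright; this point is on its axis at z 110 mm; post from z 84 to 126 mm. 56 mm from the pivot, on the side opposite to the tongue.
- clip_pivot (a point): the clip's pivot screw axis, at the clip's underside (z 80 mm), 66 mm from the bore axis to the holder's -y
- flask: bystander: glass conical flask, 64 mm wide, 104 mm tall, loose; origin under its middle
- tape: bystander: roll of tape lying flat, 68 mm wide, 18 mm high, loose; origin under its middle
Mind the look-alikes: they are no part of the job. Leave any blue or yellow look-alike of the cup alone.

How it is judged:
On the way, in this order (a step that is already met when the one before it is completed fails the run):
1. the clip is swung clear of the bore (value of joint clip above 1 rad), for 0.1 s.
2. the cup is started upright in the bore (horizontal distance between cup_center and mouth below 0.006 m and z of cup_center in the frame of mouth below 0.044 m and angle between cup_center's own z axis and vertical below 0.15 rad), for 0.05 s.
3. the cup is bottomed: its collar rests on the block (horizontal distance between cup_center and mouth below 0.004 m and z of cup_center in the frame of mouth below 0.0015 m and angle between cup_center's own z axis and vertical below 0.06 rad), for 0.2 s.
At the end, for the whole second after the job is handed in: The cup stands upright in the bore with its collar on the block (within 2 mm), the clip's tongue lies over the collar (joint between 0.45 and 0.73), cup and clip at rest, everything released (all of step 3 and value of joint clip between 0.45 and 0.73 rad and linear speed of cup below 0.02 m/s and velocity of joint clip between -0.1 and 0.1 rad/s); the robot touches nothing.
It fails at once if the block is pressed down onto its stops (value of joint block above 0.0055 m).
It fails at once if the flask or the tape roll is pushed away or tipped (distance of any of flask, tape from where it was at the start of the episode above 0.03 m or angle between flask's own z axis and vertical above 0.5 rad).
It also fails if it takes over 72 s, if anything falls off the work surface, if the arm or the gripper's body presses on something with over 40 N, if the wrist force passes 120 N, or if a joint passes its speed limit or range.

## Working session

There is one attempt and no reset: what is moved stays moved. The work goes in short steps, Python scripts to look and compute and a shell command to move; the robot and the scene stay as the last step left them, time stands still between calls to the robot, and variables do not carry over. Pictures are saved under pics/ and viewed, and the job is handed in when it is done.

```bash
mkdir -p pics; ls; python3 - <<'E'
from workcell import manip
import cv2, numpy as np
np.set_printoptions(precision=4,suppress=True)
o=manip.get_obs()
for k,v in o.items(): print(k,np.array(v))
for n in ("side","top"):
    im=manip.camera(n); cv2.imwrite(f"pics/{n}0.png",im)
    ci=manip.camera_info(n); print(n,ci["K"],ci["camera_from_world"])
E
```

```text
pics
clock 0.0
joint_pos [ 1.2464  0.3329 -0.0647  1.4609  0.0216  1.3499 -0.0885]
joint_velocities [-0.0018  0.0009 -0.0021  0.      0.      0.0014 -0.0007]
tau [  0.0013 -62.5447   0.0494 -39.1606   0.016    0.01     0.    ]
position [ 0.1857 -0.5964  0.2525]
ee_rot [ 0.9886  0.1503 -0.0001 -0.0007]
ft_force [-0.7621  0.0556  0.4542]
torque [-0.0275 -0.0288 -0.0403]
grip_width 0.9969804484077339
side [[436.5176   0.     280.2285]
 [  0.     436.5176 209.103 ]
 [  0.       0.       1.    ]] [[ 0.8939 -0.448  -0.0139 -0.4117]
 [-0.3105 -0.5966 -0.7401  0.2957]
 [ 0.3233  0.6659 -0.6724  1.5168]
 [ 0.      0.      0.      1.    ]]
top [[393.5538   0.     280.9994]
 [  0.     393.5538 209.0374]
 [  0.       0.       1.    ]] [[ 0.0049 -1.     -0.0038  0.1142]
 [-0.9955 -0.0045 -0.0945  0.5483]
 [ 0.0944  0.0043 -0.9955  1.2006]
 [ 0.      0.      0.      1.    ]]
```

View pics/side0.png

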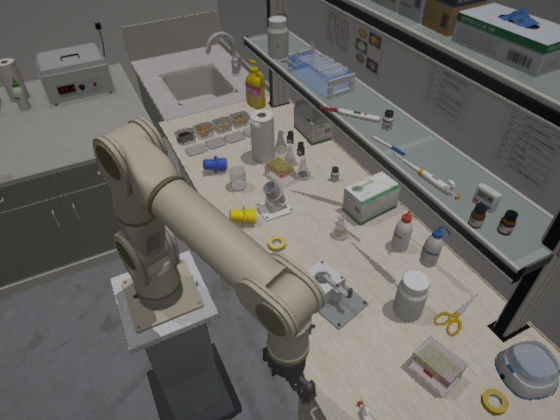

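View pics/top0.png

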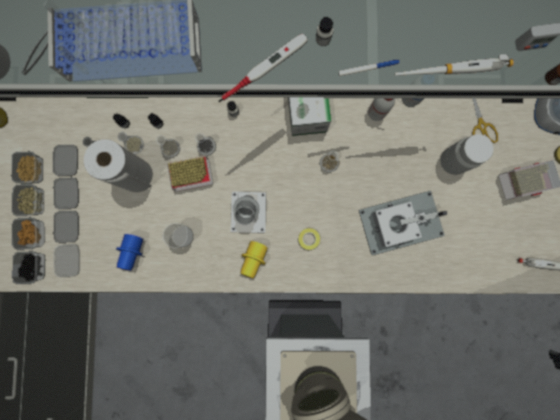

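The side view shows the holder near (335,290) and the cradle with the steel cup near (275,198). In the top view they are at (402,222) and (247,212), with the tape at (309,239) and the flask near (331,161). The blue (130,252) and yellow (254,259) look-alikes are lying down. I'll enlarge these areas.

```bash
python3 - <<'E'
import cv2, numpy as np
t=cv2.imread("pics/top0.png"); s=cv2.imread("pics/side0.png")
def crop(im,x,y,w,h,f): return cv2.resize(im[y:y+h,x:x+w],None,fx=f,fy=f,interpolation=cv2.INTER_CUBIC)
a=crop(t,215,180,70,65,5.5);b=crop(t,350,180,110,85,4.5)
c=crop(s,240,160,80,70,5);d=crop(s,290,240,90,90,5)
cv2.imwrite("pics/c_a.png",np.vstack([cv2.resize(a,(400,371)),]))
def lab(im,x,y,f,st=10):
    im=im.copy()
    for u in range((x//st+1)*st,x+im.shape[1]//f,st):
        cv2.line(im,((u-x)*f,0),((u-x)*f,5),(0,0,255),1); cv2.putText(im,str(u),((u-x)*f+2,14),0,.35,(0,0,255))
    for v in range((y//st+1)*st,y+im.shape[0]//f,st):
        cv2.line(im,(0,(v-y)*f),(5,(v-y)*f),(0,0,255),1); cv2.putText(im,str(v),(6,(v-y)*f+4),0,.35,(0,0,255))
    return im
cv2.imwrite("pics/c_top.png",lab(crop(t,345,185,110,80,7),345,185,7))
cv2.imwrite("pics/c_side.png",lab(crop(s,305,250,70,80,7),305,250,7))
cv2.imwrite("pics/d_top.png",lab(crop(t,220,180,60,60,9),220,180,9))
cv2.imwrite("pics/d_side.png",lab(crop(s,245,160,65,65,9),245,160,9))
E
```

```text
(no output)
```

View pics/c_top.png

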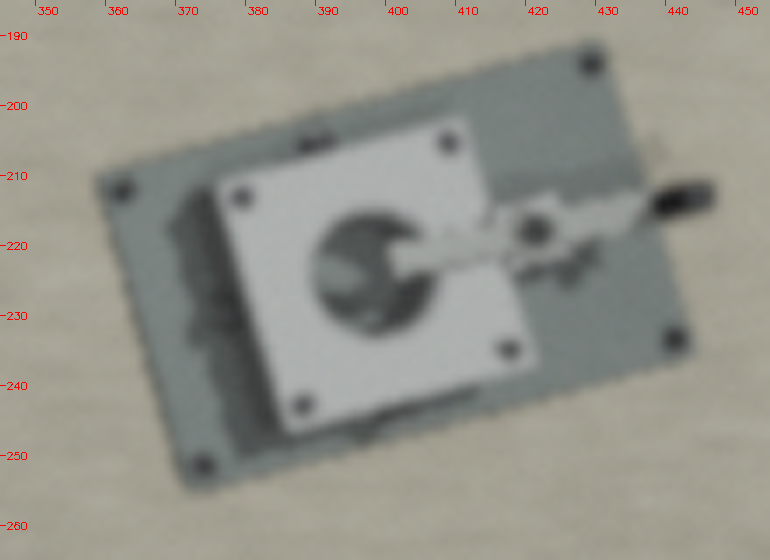

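View pics/c_side.png

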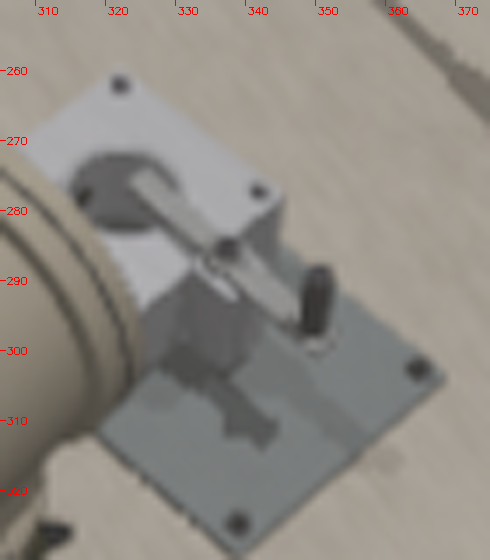

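View pics/d_top.png

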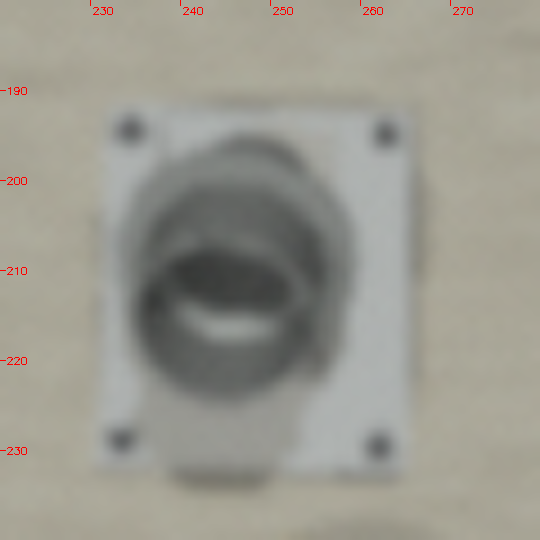

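View pics/d_side.png

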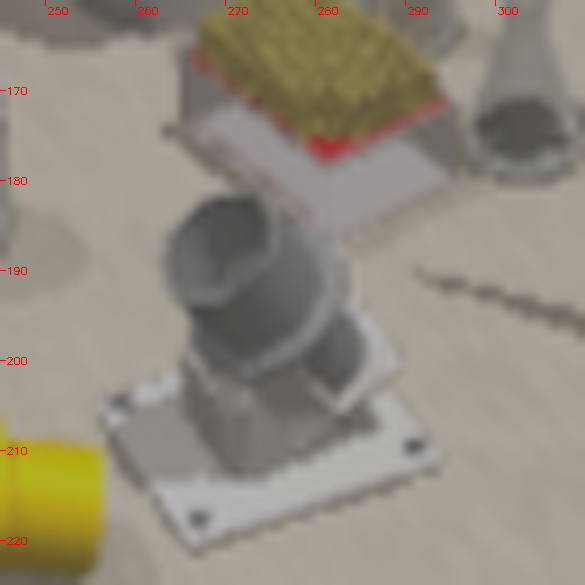

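```bash
cat > h.py <<'E'
import numpy as np, cv2
from scipy.optimize import least_squares
from scipy.spatial.transform import Rotation as R
np.set_printoptions(precision=4,suppress=True,linewidth=150)
INFO={}
def info(n):
    from workcell import manip
    if n not in INFO:
        ci=manip.camera_info(n); INFO[n]=(np.array(ci["K"]),np.array(ci["camera_from_world"]))
    return INFO[n]
def proj(n,P):
    K,T=info(n); P=np.atleast_2d(P); c=P@T[:3,:3].T+T[:3,3]; u=c@K.T; return u[:,:2]/u[:,2:]
def ray(n,uv):
    K,T=info(n); d=np.linalg.inv(K)@np.array([*uv,1.]); Rm=T[:3,:3]
    return -Rm.T@T[:3,3], Rm.T@d
def atz(n,uv,z):
    o,d=ray(n,uv); return o+d*(z-o[2])/d[2]
def tri(obs):
    A=np.zeros((3,3));b=np.zeros(3)
    for n,uv in obs:
        o,d=ray(n,uv); d/=np.linalg.norm(d); M=np.eye(3)-np.outer(d,d); A+=M;b+=M@o
    x=np.linalg.solve(A,b); return x,[proj(n,x)[0]-uv for n,uv in obs]
E
python3 - <<'E'
from h import *
# holder fit: local pts
obs_top=[((-75,120,'p'),None)]
# top image: holder +y -> image left (world +y); +x?
T=dict(pTL=(358.5,209.5),pTR=(429.5,190.5),pBR=(442.5,236.5),pBL=(372,255.5))
B=dict(bTL=(374.5,210.),bTR=(409,202),bBR=(420,237),bBL=(385,246.5))
for k,v in T.items(): print(k,atz("top",v,0.008))
for k,v in B.items(): print(k,atz("top",v,0.072))
P=np.mean([atz("top",v,0.008) for v in T.values()],0); print(P)
Bm=np.mean([atz("top",v,0.072) for v in B.values()],0); print('block mean',Bm,'bore',atz("top",(397.5,224),.072))
print('pivot',tri([("top",(420,218)),("side",(336,285.5))]))
print('screw TR',tri([("top",(408.5,205.5)),("side",(341,277.5))]))
print('screw TL',tri([("top",(379,213)),("side",(321,262))]))
print('plate corner TR',tri([("top",(429.5,190.5)),("side",(366.5,304))]))
print('post top',tri([("top",(445,212)),("side",(350,288.5))]))
print('post bot',tri([("top",(437,214)),("side",(348.5,297.5))]))
E
```

```text
pTL [ 0.5491 -0.1281  0.008 ]
pTR [ 0.6107 -0.3541  0.008 ]
pBR [ 0.4652 -0.3903  0.008 ]
pBL [ 0.4048 -0.1683  0.008 ]
bTL [ 0.5417 -0.1636  0.072 ]
bTR [ 0.5663 -0.2675  0.072 ]
bBR [ 0.4616 -0.2975  0.072 ]
bBL [ 0.433  -0.1929  0.072 ]
[ 0.5074 -0.2602  0.008 ]
block mean [ 0.5007 -0.2304  0.072 ] bore [ 0.5001 -0.2315  0.072 ]
pivot (array([ 0.5179, -0.2958,  0.082 ]), [array([ 0.047 , -0.1032]), array([-0.1003,  0.0192])])
screw TR (array([ 0.5566, -0.2669,  0.0693]), [array([ 0.0797, -0.1747]), array([-0.167,  0.034])])
screw TL (array([ 0.5325, -0.1773,  0.0696]), [array([-0.0635,  0.1463]), array([ 0.1347, -0.0242])])
plate corner TR (array([ 0.6104, -0.357 , -0.0023]), [array([-0.2567,  0.5402]), array([ 0.5457, -0.1258])])
post top (array([ 0.5315, -0.3525,  0.1241]), [array([-0.0904,  0.1897]), array([ 0.1861, -0.0398])])
post bot (array([ 0.5313, -0.3499,  0.0738]), [array([ 0.1335, -0.2829]), array([-0.283 ,  0.0574])])
```

```bash
cat >> h.py <<'E'
def circ(c,a,r,n=90):
    a=a/np.linalg.norm(a); u=np.cross(a,[0,1,0.1]);u/=np.linalg.norm(u);v=np.cross(a,u)
    t=np.linspace(0,2*np.pi,n); return c+r*(np.cos(t)[:,None]*u+np.sin(t)[:,None]*v)
def crop(im,x,y,w,h,f): return cv2.resize(im[y:y+h,x:x+w],None,fx=f,fy=f,interpolation=cv2.INTER_CUBIC)
def draw(im,n,P,x,y,f,col):
    q=((proj(n,P)-[x,y]+0.5)*f).astype(int); cv2.polylines(im,[q.reshape(-1,1,2)],False,col,1)
def cupax(yaw,tilt=np.pi/6): return np.array([-np.sin(tilt)*np.cos(yaw),-np.sin(tilt)*np.sin(yaw),np.cos(tilt)])
def drawcup(im,n,foot,a,x,y,f):
    for h,r,c in ((.103,.03,(0,0,255)),(.058,.04,(0,255,0)),(.052,.04,(0,255,0)),(0,.022,(255,0,0)),(.058,.03,(255,0,255))):
        draw(im,n,circ(foot+a*h,a,r),x,y,f,c)
E
python3 - <<'E'
from h import *
for z in (0,.008):
  C=[atz("top",v,z) for v in ((231.1,191.7),(265.8,191.9),(265,233.3),(230.5,232.2))]
  print(np.array(C),np.mean(C,0))
print('screws', *[tri(o) for o in ([("top",(262.8,194.8)),("side",(290.8,209.8))],[("top",(234.3,194.3)),("side",(258,204.6))] ,[("top",(262,229.5)),("side",(266.8,217.6))])])
x0,r=tri([("top",(245,215.8)),("side",(269.4,187.8))]); print(x0,r)
def res(p):
    return 0
import sys
yaw=0.0; a=cupax(yaw); foot=x0-a*.103; print('foot',foot,'cen',foot+a*.0515)
t=cv2.imread("pics/top0.png"); s=cv2.imread("pics/side0.png")
A=crop(t,215,180,65,65,9); drawcup(A,"top",foot,a,215,180,9)
B=crop(s,245,160,65,65,9); drawcup(B,"side",foot,a,245,160,9)
cv2.imwrite("pics/cup1.png",cv2.resize(np.hstack([A,B]),None,fx=.68,fy=.68))
E
```

```text
[[0.6052 0.2768 0.    ]
 [0.605  0.1658 0.    ]
 [0.4728 0.1672 0.    ]
 [0.4758 0.2765 0.    ]] [0.5397 0.2216 0.    ]
[[0.6041 0.2757 0.008 ]
 [0.6039 0.1654 0.008 ]
 [0.4725 0.1668 0.008 ]
 [0.4755 0.2755 0.008 ]] [0.539  0.2209 0.008 ]
screws (array([0.5962, 0.1746, 0.0046]), [array([ 0.1458, -0.3515]), array([-0.2876,  0.0388])]) (array([ 0.5505,  0.2838, -0.0212]), [array([-4.7899, 15.0126]), array([11.5599, -2.127 ])]) (array([0.4858, 0.1759, 0.0069]), [array([ 0.1716, -0.4079]), array([-0.3393,  0.0254])])
[0.521  0.2189 0.1197] [array([ 0.3137, -0.7384]), array([-0.5726,  0.0477])]
foot [0.5725 0.2189 0.0305] cen [0.5467 0.2189 0.0751]
```

View pics/cup1.png

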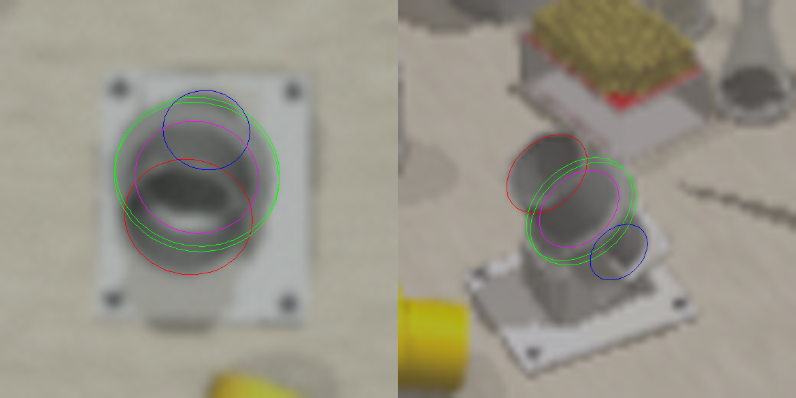

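```bash
python3 - <<'E'
from h import *
t=cv2.imread("pics/top0.png"); s=cv2.imread("pics/side0.png")
a=cupax(-0.01)
for i,c in enumerate(([.5475,.2185,.0765],[.5495,.217,.0765])):
    foot=np.array(c)-a*.0515
    A=crop(t,222,187,42,45,9); drawcup(A,"top",foot,a,222,187,9)
    B=crop(s,255,175,42,45,9); drawcup(B,"side",foot,a,255,175,9)
    cv2.imwrite(f"pics/cup2_{i}.png",np.hstack([A,B]))
E
```

```text
(no output)
```

View pics/cup2_1.png

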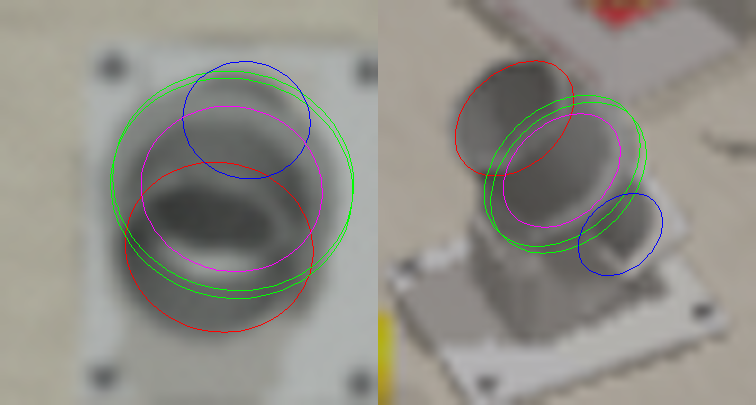

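```bash
cat >> h.py <<'E'
def down(yx,yy,tilt=None):
    "rotation, tool z down, tool y = (yx,yy)"
    y=np.array([yx,yy,0.]);y/=np.linalg.norm(y);z=np.array([0,0,-1.]);return np.column_stack([np.cross(y,z),y,z])
def cur():
    from workcell import manip
    o=manip.get_obs(); return np.array(o["position"]),R.from_quat(o["ee_rot"]).as_matrix(),o
def plan(p,Rm,tp,TR,n,dec=3):
    "n rows from pose (p,Rm) to (tp,TR); simulated with rounding; returns the rows"
    rows=[]
    for i in range(n):
        k=n-i
        d=Rm.T@(tp-p)/k/0.08; w=R.from_matrix(Rm.T@TR).as_rotvec()/k/(np.pi/4)
        d=np.round(d,dec);w=np.round(w,dec); rows.append((d.tolist(),w.tolist()))
        p=p+Rm@(d*.08); Rm=Rm@R.from_rotvec(w*np.pi/4).as_matrix()
    print("mm/row %.1f deg/row %.2f"%(np.linalg.norm(d)*80,np.linalg.norm(w)*45))
    for r in rows: print(r)
    print('end',p); return p,Rm
E
python3 - <<'E'
from h import *
p,Rm,o=cur(); print(o['joint_pos'])
TR=down(.906,-.423)
p2,R2=plan(p,Rm,np.array([.5315,-.3515,.20]),TR,10,2)
E
```

```text
[ 1.2464  0.3328 -0.0647  1.4608  0.0216  1.3499 -0.0885]
mm/row 42.6 deg/row 4.95
([0.5, -0.16, 0.07], [-0.0, -0.0, -0.11])
([0.52, -0.12, 0.07], [-0.0, -0.0, -0.11])
([0.52, -0.08, 0.06], [-0.0, -0.0, -0.1])
([0.53, -0.03, 0.07], [-0.0, -0.0, -0.11])
([0.53, 0.01, 0.06], [-0.0, -0.0, -0.1])
([0.53, 0.05, 0.07], [-0.0, -0.0, -0.11])
([0.52, 0.1, 0.06], [-0.0, -0.0, -0.1])
([0.51, 0.14, 0.07], [-0.0, -0.0, -0.11])
([0.5, 0.19, 0.06], [-0.0, -0.0, -0.1])
([0.48, 0.22, 0.07], [-0.0, -0.0, -0.11])
end [ 0.5316 -0.3514  0.1999]
```

```bash
python3 -m crank '[[-0.2,[0.5,-0.16,0.07],[0,0,-0.11]],[-0.2,[0.52,-0.12,0.07],[0,0,-0.11]],[-0.2,[0.52,-0.08,0.06],[0,0,-0.1]],[-0.2,[0.53,-0.03,0.07],[0,0,-0.11]],[-0.2,[0.53,0.01,0.06],[0,0,-0.1]]]' 30
python3 - <<'E'
from h import *
p,Rm,o=cur()
TR=down(.906,-.423)
p2,R2=plan(p,Rm,np.array([.5315,-.3515,.18]),TR,5,2)
E
```

```text
clock: 0.6
position: [0.3595, -0.473, 0.2264]
ee_rot: [0.936, 0.353, -0.0, -0.0]
ft_force: [-0.1, -0.3, -0.2]
grip_width: 0.4
mm/row 43.3 deg/row 4.95
([0.52, 0.06, 0.12], [-0.0, -0.0, -0.11])
([0.52, 0.1, 0.11], [-0.0, -0.0, -0.1])
([0.51, 0.14, 0.12], [-0.0, -0.0, -0.11])
([0.49, 0.18, 0.11], [-0.0, -0.0, -0.1])
([0.48, 0.22, 0.12], [-0.0, -0.0, -0.11])
end [ 0.5312 -0.3512  0.18  ]
```

```bash
python3 -m crank '[[-0.2,[0.52,0.06,0.12],[0,0,-0.11]],[-0.2,[0.52,0.1,0.11],[0,0,-0.1]],[-0.2,[0.51,0.14,0.12],[0,0,-0.11]],[-0.2,[0.49,0.18,0.11],[0,0,-0.1]],[-0.2,[0.48,0.22,0.12],[0,0,-0.11]]]'
python3 - <<'E'
from h import *
from workcell import manip
p,Rm,o=cur(); print(p,Rm)
s=manip.camera("side");t=manip.camera("top")
A=crop(t,385,160,80,80,5);B=crop(s,300,230,80,80,5)
for im,n,x,y in ((A,"top",385,160),(B,"side",300,230)):
    draw(im,n,np.array([p,p+Rm[:,2]*.022]),x,y,5,(0,0,255))
    draw(im,n,np.array([[.5315,-.3515,.084],[.5315,-.3515,.126]]),x,y,5,(0,255,0))
cv2.imwrite("pics/m1.png",np.hstack([A,B]))
E
```

```text
clock: 1.1
position: [0.5316, -0.352, 0.1799]
ee_rot: [0.843, 0.538, -0.0, -0.0]
ft_force: [0.8, -0.3, 0.7]
grip_width: 0.401
[ 0.5316 -0.352   0.1799] [[ 0.4201  0.9075 -0.0003]
 [ 0.9075 -0.4201  0.    ]
 [-0.0001 -0.0003 -1.    ]]
```

View pics/m1.png

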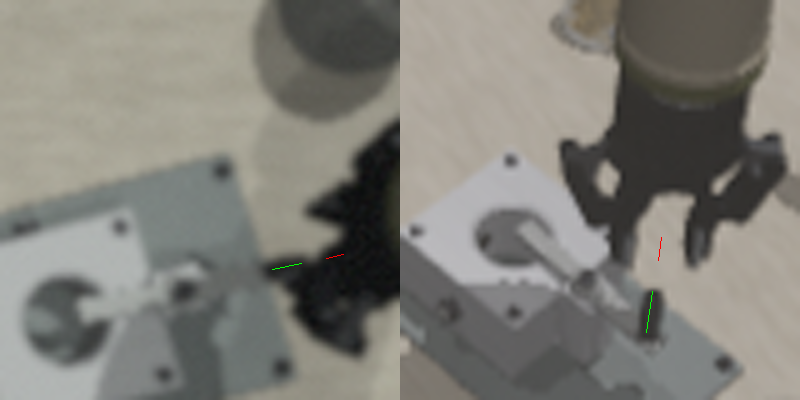

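```bash
python3 -m crank '[[-0.2,[0,0,0.26],[0,0,0]],[-0.2,[0,0,0.26],[0,0,0]],[-0.2,[0,0,0.26],[0,0,0]],[-0.2,[0,0,0],[0,0,0]],[-0.2,[0,0,0],[0,0,0]]]'
python3 - <<'E'
from h import *
p,Rm,o=cur()
piv=np.array([.518,-.2958]); b=.263; hx=np.array([np.cos(b),np.sin(b)]);hy=np.array([-np.sin(b),np.cos(b)])
q=p.copy()
for th in np.linspace(.155,1.55,10):
    w=piv-.056*(np.sin(th)*hx+np.cos(th)*hy)
    d=np.round(Rm.T@(np.array([*w,p[2]])-q)/.08,2); q=q+Rm@d*.08; print(round(th,2),w,d)
E
```

```text
clock: 1.7
position: [0.5304, -0.3532, 0.1183]
ee_rot: [0.844, 0.537, -0.0, -0.0]
ft_force: [-1.0, 0.2, 0.3]
grip_width: 0.399
0.16 [ 0.524  -0.3515] [-0.01 -0.08  0.  ]
0.31 [ 0.5154 -0.3517] [-0.05 -0.1   0.  ]
0.46 [ 0.5068 -0.3507] [-0.04 -0.1   0.  ]
0.62 [ 0.4984 -0.3483] [-0.01 -0.11  0.  ]
0.78 [ 0.4906 -0.3446] [-0.   -0.11  0.  ]
0.93 [ 0.4834 -0.3398] [ 0.01 -0.1   0.  ]
1.08 [ 0.477  -0.3339] [ 0.04 -0.11  0.  ]
1.24 [ 0.4716 -0.3271] [ 0.04 -0.09  0.  ]
1.4 [ 0.4673 -0.3196] [ 0.07 -0.09  0.  ]
1.55 [ 0.4642 -0.3115] [ 0.07 -0.08  0.  ]
```

```bash
python3 -m crank '[[-0.2,[-0.02,-0.08,0],[0,0,0]],[-0.2,[-0.05,-0.1,0],[0,0,0]],[-0.2,[-0.04,-0.1,0],[0,0,0]],[-0.2,[-0.01,-0.11,0],[0,0,0]],[-0.2,[0,-0.11,0],[0,0,0]]]'
python3 -m crank '[[-0.2,[0.01,-0.1,0],[0,0,0]],[-0.2,[0.04,-0.11,0],[0,0,0]],[-0.2,[0.04,-0.09,0],[0,0,0]],[-0.2,[0.07,-0.09,0],[0,0,0]],[-0.2,[0.06,-0.06,0],[0,0,0]]]'
python3 - <<'E'
from h import *
from workcell import manip
p,Rm,o=cur(); print(p,o['ft_force'])
s=manip.camera("side");t=manip.camera("top")
A=crop(t,365,180,80,80,5);B=crop(s,290,230,80,80,5)
cv2.imwrite("pics/m2.png",np.hstack([A,B]))
E
```

```text
clock: 2.2
position: [0.4896, -0.3456, 0.1191]
ee_rot: [0.844, 0.537, 0.0, 0.001]
ft_force: [1.2, -1.9, 0.5]
grip_width: 0.398
clock: 2.7
position: [0.4647, -0.3126, 0.118]
ee_rot: [0.843, 0.537, -0.0, -0.0]
ft_force: [0.6, -2.4, -0.6]
grip_width: 0.402
[ 0.4647 -0.3126  0.118 ] [ 0.6066 -2.3531 -0.6253]
```

View pics/m2.png

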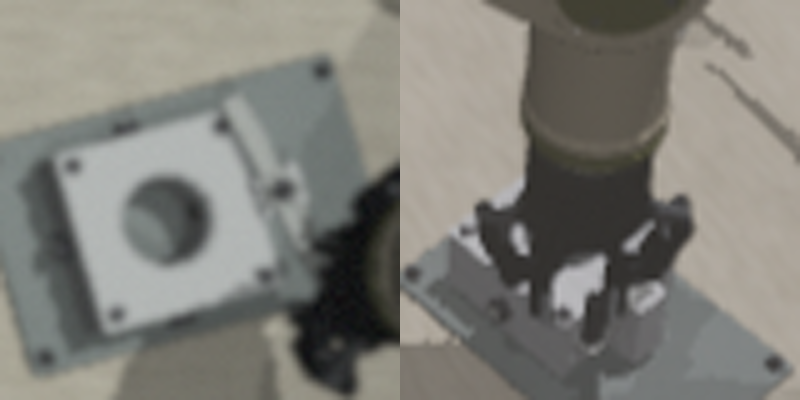

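```bash
python3 -m crank '[[-0.2,[-0.03,0.06,0],[0,0,0]],[-0.2,[0,0,-0.3],[0,0,0]],[-0.2,[0,0,-0.4],[0,0,0]],[-0.2,[0,0,-0.4],[0,0,0]],[1,[0,0,0],[0,0,0]]]'
python3 - <<'E'
from h import *
p,Rm,o=cur(); print(p)
a=cupax(-0.005); y=np.array([0,-1.,0]); y-=a*(a@y); y/=np.linalg.norm(y); z=-a; TR=np.column_stack([np.cross(y,z),y,z])
plan(p,Rm,np.array([.549,.217,.0765])+a*.117,TR,15,2)
E
```

```text
clock: 3.3
position: [0.4706, -0.3192, 0.2106]
ee_rot: [0.843, 0.537, 0.001, 0.003]
ft_force: [0.3, -0.1, 0.0]
grip_width: 0.559
[ 0.4706 -0.3192  0.2106]
mm/row 36.2 deg/row 4.52
([0.41, -0.17, 0.03], [-0.02, 0.04, 0.09])
([0.4, -0.2, 0.04], [-0.03, 0.04, 0.09])
([0.38, -0.23, 0.04], [-0.03, 0.04, 0.09])
([0.36, -0.26, 0.05], [-0.02, 0.04, 0.1])
([0.34, -0.29, 0.05], [-0.03, 0.04, 0.09])
([0.32, -0.31, 0.06], [-0.02, 0.04, 0.1])
([0.29, -0.34, 0.06], [-0.03, 0.04, 0.09])
([0.26, -0.36, 0.06], [-0.02, 0.04, 0.1])
([0.23, -0.38, 0.07], [-0.03, 0.04, 0.09])
([0.2, -0.4, 0.06], [-0.02, 0.04, 0.1])
([0.17, -0.41, 0.06], [-0.03, 0.04, 0.09])
([0.14, -0.42, 0.06], [-0.03, 0.04, 0.1])
([0.1, -0.43, 0.05], [-0.02, 0.04, 0.09])
([0.07, -0.44, 0.05], [-0.03, 0.03, 0.1])
([0.03, -0.45, 0.04], [-0.02, 0.04, 0.09])
end [0.4905 0.2174 0.1775]
```

```bash
python3 -m crank '[[1,[0.41,-0.17,0.03],[-0.02,0.04,0.09]],[1,[0.4,-0.2,0.04],[-0.03,0.04,0.09]],[1,[0.38,-0.23,0.04],[-0.03,0.04,0.09]],[1,[0.36,-0.26,0.05],[-0.02,0.04,0.1]],[1,[0.34,-0.29,0.05],[-0.03,0.04,0.09]]]'
python3 -m crank '[[1,[0.32,-0.31,0.06],[-0.02,0.04,0.1]],[1,[0.29,-0.34,0.06],[-0.03,0.04,0.09]],[1,[0.26,-0.36,0.06],[-0.02,0.04,0.1]],[1,[0.23,-0.38,0.07],[-0.03,0.04,0.09]],[1,[0.2,-0.4,0.06],[-0.02,0.04,0.1]]]'
python3 - <<'E'
from h import *
from workcell import manip
p,Rm,o=cur(); print(p,o['joint_pos'])
a=cupax(-0.005); y=np.array([0,-1.,0]); y-=a*(a@y); y/=np.linalg.norm(y); z=-a; TR=np.column_stack([np.cross(y,z),y,z])
plan(p,Rm,np.array([.549,.217,.0765])+a*.117,TR,5,2)
t=manip.camera("top"); cv2.imwrite("pics/top_m3.png",t); s=manip.camera("side"); cv2.imwrite("pics/side_m3.png",s)
cv2.imwrite("pics/m3.png",np.hstack([crop(t,350,185,100,80,4),crop(s,300,240,80,80,4)]))
E
```

```text
clock: 3.8
position: [0.4754, -0.1385, 0.1951]
ee_rot: [0.923, 0.373, 0.093, 0.0]
ft_force: [0.3, -0.7, -0.1]
grip_width: 0.999
clock: 4.3
position: [0.4813, 0.0415, 0.1852]
ee_rot: [0.965, 0.188, 0.181, -0.003]
ft_force: [0.9, 0.4, 0.9]
grip_width: 0.999
[0.4813 0.0415 0.1852] [ 0.6349 -0.1622 -0.732   2.1562 -0.21    0.752  -1.1682]
mm/row 35.5 deg/row 4.63
([0.17, -0.4, 0.06], [-0.03, 0.04, 0.09])
([0.14, -0.41, 0.05], [-0.03, 0.04, 0.09])
([0.11, -0.43, 0.05], [-0.03, 0.04, 0.09])
([0.08, -0.43, 0.04], [-0.02, 0.03, 0.1])
([0.05, -0.44, 0.03], [-0.03, 0.04, 0.09])
end [0.4905 0.2174 0.1781]
```

View pics/m3.png

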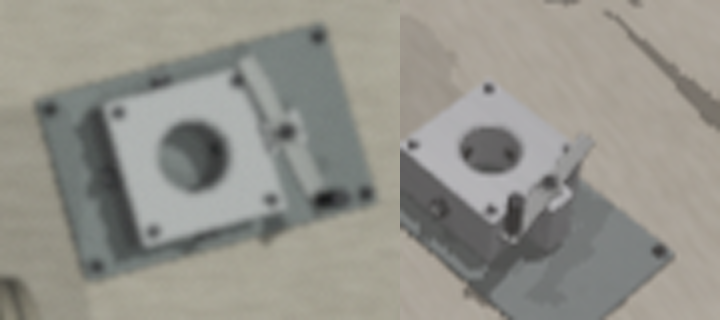

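```bash
python3 -m crank '[[1,[0.17,-0.4,0.06],[-0.03,0.04,0.09]],[1,[0.14,-0.41,0.05],[-0.03,0.04,0.09]],[1,[0.11,-0.43,0.05],[-0.03,0.04,0.09]],[1,[0.08,-0.43,0.04],[-0.02,0.03,0.1]],[1,[0.05,-0.44,0.03],[-0.03,0.04,0.09]]]'
python3 - <<'E'
from h import *
from workcell import manip
c=lambda X,Y,f,x,y:((X+.5)/f-.5+x,(Y+.5)/f-.5+y)
T=[c(X,Y,4,350,185) for X,Y in ((118,112),(237,80),(271,200),(153,231),(193.5,156.5))]
S=[c(X-400,Y,4,300,240) for X,Y in ((488,88),(566,150),(490,210),(413,145),(491,150))]
for t,s in zip(T,S):
    x,r=tri([("top",t),("side",s)]); print(x,np.round(r,2).tolist(),atz("top",t,.072),atz("side",s,.072))
P=np.array([tri([("top",t),("side",s)])[0] for t,s in zip(T,S)][:4]); print('mean screws',P.mean(0)); d=P[1]-P[0]+P[2]-P[3];print('yaw',np.arctan2(d[0],-d[1]))
p,Rm,o=cur(); print(p,Rm,o['joint_pos'])
t=manip.camera("top");s=manip.camera("side")
A=crop(t,215,180,65,65,6);B=crop(s,240,150,65,65,6)
a=cupax(-.005);cc=np.array([.549,.217,.0765])
for im,n,x,y in ((A,"top",215,180),(B,"side",240,150)):
    draw(im,n,np.array([p,p+Rm[:,2]*.09]),x,y,6,(0,0,255))
    drawcup(im,n,cc-a*.0515,a,x,y,6)
cv2.imwrite("pics/m4.png",np.hstack([A,B]))
E
```

```text
clock: 4.9
position: [0.4885, 0.1969, 0.1777]
ee_rot: [0.968, 0.023, 0.249, 0.005]
ft_force: [0.7, 0.1, -1.5]
grip_width: 0.998
[ 0.5341 -0.1776  0.071 ] [[0.02, -0.04], [-0.04, 0.01]] [ 0.5339 -0.1773  0.072 ] [ 0.5337 -0.1784  0.072 ]
[ 0.558 -0.267  0.071] [[-0.07, 0.15], [0.15, -0.03]] [ 0.5584 -0.2669  0.072 ] [ 0.557  -0.2676  0.072 ]
[ 0.469  -0.2906  0.0701] [[0.04, -0.08], [-0.08, 0.01]] [ 0.4687 -0.2899  0.072 ] [ 0.4684 -0.2919  0.072 ]
[ 0.4456 -0.2024  0.07  ] [[0.05, -0.12], [-0.11, 0.02]] [ 0.4452 -0.2017  0.072 ] [ 0.4452 -0.2039  0.072 ]
[ 0.5022 -0.235   0.0669] [[0.15, -0.35], [-0.33, 0.06]] [ 0.5008 -0.233   0.072 ] [ 0.501  -0.2387  0.072 ]
mean screws [ 0.5017 -0.2344  0.0705]
yaw 0.26006067690573903
[0.4885 0.1969 0.1777] [[ 0.8747  0.0414  0.483 ]
 [ 0.0465 -0.9989  0.0014]
 [ 0.4825  0.0212 -0.8756]] [ 0.819  -0.1424 -1.3554  2.1349  0.2113  0.615  -2.2356]
```

View pics/m4.png

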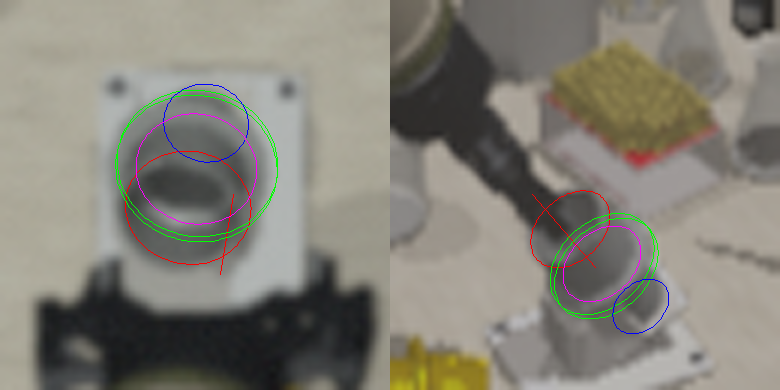

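```bash
python3 -m crank '[[1,[0,0,0],[0,0,-0.18]],[1,[0,0,0],[0,0,-0.18]],[1,[0,0,0],[0,0,-0.18]],[1,[0,0,0],[0,0,-0.18]],[1,[0,0,0],[0,0,-0.18]]]'
python3 - <<'E'
from h import *
p,Rm,o=cur(); print(p,Rm,np.array(o['joint_pos']))
E
```

```text
clock: 5.5
position: [0.4887, 0.1941, 0.1771]
ee_rot: [0.899, 0.36, 0.23, 0.092]
ft_force: [0.7, 0.2, -1.4]
grip_width: 1.0
[0.4887 0.1941 0.1771] [[ 0.6349  0.605   0.4805]
 [ 0.6896 -0.7241  0.0005]
 [ 0.3482  0.3311 -0.877 ]] [ 0.6578 -0.0976 -1.2188  2.1381  0.2978  0.632  -1.5939]
```

```bash
python3 -m crank '[[1,[0,0,0],[0,0,-0.18]],[1,[0,0,0],[0,0,-0.18]],[1,[0,0,0],[0,0,-0.18]],[1,[0,0,0],[0,0,-0.18]],[1,[0,0,0],[0,0,-0.18]]]'
python3 -m crank '[[1,[0,0,0],[0,0,-0.18]],[1,[0,0,0],[0,0,-0.18]],[1,[0,0,0],[0,0,-0.18]],[1,[0,0,0],[0,0,-0.18]],[1,[0,0,0],[0,0,-0.18]]]'
python3 - <<'E'
from h import *
p,Rm,o=cur(); print(p,Rm,np.array(o['joint_pos']))
a=cupax(-0.005); y=np.array([0,1.,0]); y-=a*(a@y); y/=np.linalg.norm(y); z=-a; TR=np.column_stack([np.cross(y,z),y,z])
plan(p,Rm,np.array([.549,.217,.0765])+a*.117,TR,10,2)
E
```

```text
clock: 6.0
position: [0.4887, 0.1941, 0.1771]
ee_rot: [0.719, 0.649, 0.184, 0.166]
ft_force: [0.0, -0.5, 0.4]
grip_width: 0.998
clock: 6.5
position: [0.4887, 0.1941, 0.177]
ee_rot: [0.45, 0.858, 0.115, 0.219]
ft_force: [-0.1, 0.3, -0.6]
grip_width: 1.001
[0.4887 0.1941 0.177 ] [[-0.4982  0.7218  0.4804]
 [ 0.8231  0.568   0.0003]
 [-0.2726  0.3955 -0.8771]] [ 0.4702 -0.0767 -1.0524  2.142   0.3474  0.6441 -0.2285]
mm/row 1.6 deg/row 5.42
([0.02, 0.02, 0.0], [-0.0, -0.0, -0.12])
([0.02, 0.02, 0.0], [-0.0, -0.0, -0.12])
([0.02, 0.02, 0.0], [-0.0, -0.0, -0.12])
([0.02, 0.02, 0.0], [-0.0, -0.0, -0.12])
([0.01, 0.03, 0.0], [-0.0, -0.0, -0.13])
([0.01, 0.03, 0.0], [-0.0, -0.01, -0.12])
([0.01, 0.03, 0.0], [-0.0, -0.0, -0.13])
([0.01, 0.03, 0.0], [-0.0, -0.01, -0.12])
([0.0, 0.03, 0.0], [-0.0, -0.0, -0.13])
([0.0, 0.02, 0.0], [-0.0, -0.01, -0.12])
end [0.4906 0.217  0.178 ]
```

```bash
python3 -m crank '[[1,[0.05,0.04,0],[0,0,-0.18]],[1,[0.05,0.04,0],[0,0,-0.18]],[1,[0.03,0.05,0],[0,0,-0.18]],[1,[0.01,0.05,0],[0,0,-0.18]],[1,[0.01,0.05,0],[0,0,-0.18]]]'
python3 - <<'E'
from h import *
p,Rm,o=cur(); print(p,Rm,np.array(o['joint_pos']))
a=cupax(-0.005); y=np.array([0,1.,0]); y-=a*(a@y); y/=np.linalg.norm(y); z=-a; TR=np.column_stack([np.cross(y,z),y,z])
plan(p,Rm,np.array([.549,.217,.0765])+a*.09,TR,5,3)
E
```

```text
clock: 7.0
position: [0.4914, 0.2169, 0.1784]
ee_rot: [0.125, 0.961, 0.032, 0.246]
ft_force: [-0.3, 0.1, -0.7]
grip_width: 1.001
[0.4914 0.2169 0.1784] [[-0.8477  0.2253  0.4802]
 [ 0.2569  0.9664  0.    ]
 [-0.4641  0.1234 -0.8771]] [ 0.406  -0.0201 -1.0551  2.1095  0.4503  0.6835  0.358 ]
mm/row 5.4 deg/row 3.02
([0.001, 0.0, 0.068], [-0.0, -0.006, -0.066])
([0.002, 0.001, 0.068], [-0.0, -0.006, -0.066])
([0.002, 0.001, 0.067], [-0.0, -0.006, -0.066])
([0.002, 0.001, 0.068], [-0.0, -0.006, -0.066])
([0.003, 0.0, 0.067], [-0.001, -0.005, -0.067])
end [0.504  0.2172 0.1545]
```

```bash
python3 -m crank '[[1,[0,0,0.07],[0,-0.006,-0.066]],[1,[0,0,0.07],[0,-0.006,-0.066]],[1,[0,0,0.07],[0,-0.006,-0.066]],[1,[0,0,0.07],[0,-0.006,-0.066]],[1,[0.01,0,0.06],[0,-0.006,-0.066]]]'
python3 - <<'E'
from h import *
from workcell import manip
p,Rm,o=cur(); print(p,Rm,o['joint_pos'])
a=cupax(-.005);cc=np.array([.549,.217,.0765])
print('along',(p-cc)@a,'lateral tool',Rm.T@(p-cc))
t=manip.camera("top");s=manip.camera("side")
A=crop(t,215,180,65,65,6);B=crop(s,240,150,65,65,6)
for im,n,x,y in ((A,"top",215,180),(B,"side",240,150)):
    draw(im,n,np.array([p,p+Rm[:,2]*.09]),x,y,6,(0,0,255))
cv2.imwrite("pics/m5.png",np.hstack([A,B]))
E
```

```text
clock: 7.5
position: [0.5042, 0.2166, 0.1539]
ee_rot: [0.003, 0.966, -0.001, 0.259]
ft_force: [0.1, 0.3, -0.6]
grip_width: 0.998
[0.5042 0.2166 0.1539] [[-0.8657  0.0056  0.5005]
 [ 0.0044  1.     -0.0036]
 [-0.5005 -0.001  -0.8658]] [ 0.3809  0.0729 -1.0593  2.1258  0.6529  0.6566  0.4408]
along 0.08941588453818337 lateral tool [ 0.0001 -0.0007 -0.0894]
```

View pics/m5.png

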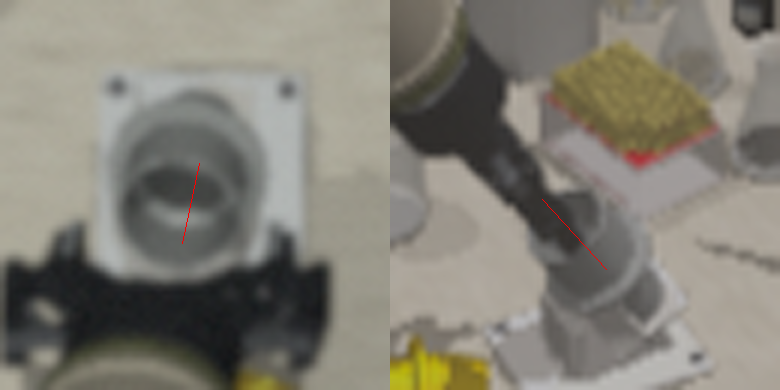

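```bash
python3 -m crank '[[1,[0,0,0.16],[0,0,0]],[1,[0,0,0.16],[0,0,0]],[1,[0,0,0.16],[0,0,0]],[1,[0,0,0.16],[0,0,0]],[1,[0,0,0],[0,0,0]]]'
python3 - <<'E'
from h import *
from workcell import manip
p,Rm,o=cur(); print(p,o['joint_pos'],o['ft_force'])
a=cupax(-.005);cc=np.array([.549,.217,.0765])
print('lateral tool',Rm.T@(p-cc))
t=manip.camera("top");s=manip.camera("side")
A=crop(t,215,180,65,65,6);B=crop(s,240,150,65,65,6)
cv2.imwrite("pics/m6.png",np.hstack([A,B]))
E
```

```text
clock: 8.1
position: [0.5292, 0.2166, 0.1087]
ee_rot: [0.005, 0.966, -0.001, 0.258]
ft_force: [-0.5, -0.2, -0.5]
grip_width: 1.003
[0.5292 0.2166 0.1087] [ 0.2867  0.2414 -0.9804  2.1154  0.9188  0.6525  0.2372] [-0.4866 -0.2318 -0.4588]
lateral tool [ 0.001  -0.0005 -0.0378]
```

View pics/m6.png

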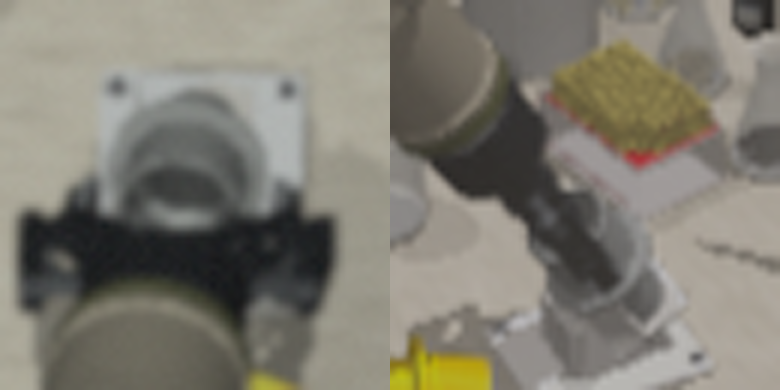

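```bash
python3 -m crank '[[-1,[0,0,0],[0,0,0]],[-1,[0,0,0],[0,0,0]],[-1,[0,0,0],[0,0,0]],[-1,[0,0,0],[0,0,0]],[-1,[0,0,0],[0,0,0]]]' 110
python3 - <<'E'
from h import *
p,Rm,o=cur(); print(p,o['ft_force'],o['torque'],o['grip_width'])
E
```

```text
clock: 8.7
position: [0.5292, 0.2184, 0.1116]
ee_rot: [0.003, 0.965, -0.001, 0.261]
ft_force: [-9.2, -1.0, 12.0]
grip_width: 0.682
[0.5292 0.2184 0.1116] [-9.1726 -1.0326 12.0487] [-0.5451  1.0413 -0.3711] 0.6820462816072337
```

```bash
python3 -m crank '[[-1,[0,0,-0.06],[0,0,0]],[-1,[0,0,-0.15],[0,0,0]],[-1,[0,0,-0.2],[0,0,0]],[-1,[0,0,-0.25],[0,0,0]],[-1,[0,0,-0.3],[0,0,0]]]'
python3 - <<'E'
from h import *
from workcell import manip
p,Rm,o=cur(); print(p,o['joint_pos'],o['ft_force'],o['torque'],o['grip_width'])
t=manip.camera("top");s=manip.camera("side")
A=crop(t,215,180,65,65,6);B=crop(s,225,135,65,65,6)
cv2.imwrite("pics/m7.png",np.hstack([A,B]))
E
```

```text
clock: 9.2
position: [0.4895, 0.2178, 0.1763]
ee_rot: [0.004, 0.966, -0.0, 0.259]
ft_force: [-0.9, -1.3, -2.7]
grip_width: 0.675
[0.4895 0.2178 0.1763] [ 0.4471 -0.0309 -1.1054  2.1272  0.4798  0.6623  0.5722] [-0.853  -1.3195 -2.7339] [-0.0808  0.8728 -0.0635] 0.6752001794060889
```

View pics/m7.png

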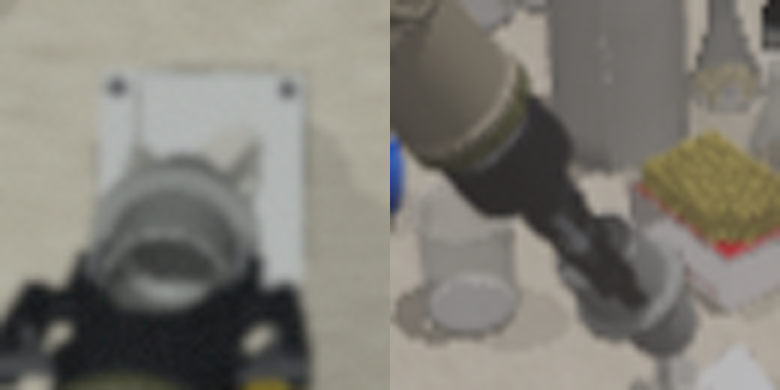

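```bash
python3 - <<'E'
from h import *
p,Rm,o=cur()
b=np.radians(15)
plan(p,Rm,np.array([.501,-.2335,.225]),down(np.cos(b),np.sin(b)),15,2)
E
```

```text
mm/row 30.2 deg/row 5.34
([-0.03, -0.38, -0.03], [0.03, 0.04, 0.11])
([-0.06, -0.37, -0.02], [0.03, 0.04, 0.11])
([-0.09, -0.37, -0.01], [0.03, 0.04, 0.11])
([-0.12, -0.36, -0.01], [0.03, 0.04, 0.11])
([-0.15, -0.35, -0.0], [0.03, 0.04, 0.11])
([-0.18, -0.33, -0.0], [0.03, 0.04, 0.11])
([-0.21, -0.31, -0.0], [0.03, 0.04, 0.11])
([-0.24, -0.3, -0.0], [0.03, 0.04, 0.11])
([-0.26, -0.27, -0.0], [0.03, 0.04, 0.11])
([-0.29, -0.25, -0.01], [0.03, 0.04, 0.1])
([-0.3, -0.23, -0.01], [0.03, 0.04, 0.11])
([-0.32, -0.2, -0.01], [0.03, 0.03, 0.1])
([-0.34, -0.17, -0.02], [0.02, 0.04, 0.11])
([-0.35, -0.15, -0.02], [0.03, 0.03, 0.1])
([-0.36, -0.11, -0.03], [0.02, 0.04, 0.11])
end [ 0.5014 -0.2336  0.2248]
```

```bash
python3 -m crank '[[-1,[0,0,-0.4],[0,0,0]],[-1,[-0.03,-0.38,-0.03],[0.03,0.04,0.11]],[-1,[-0.06,-0.37,-0.02],[0.03,0.04,0.11]],[-1,[-0.09,-0.37,-0.01],[0.03,0.04,0.11]],[-1,[-0.12,-0.36,-0.01],[0.03,0.04,0.11]]]'
python3 - <<'E'
from h import *
p,Rm,o=cur(); print(p,o['joint_pos'])
b=np.radians(15)
plan(p,Rm,np.array([.501,-.2335,.225]),down(np.cos(b),np.sin(b)),11,2)
E
```

```text
clock: 9.8
position: [0.4764, 0.0952, 0.2154]
ee_rot: [0.184, 0.964, -0.002, 0.193]
ft_force: [0.9, 0.4, -3.8]
grip_width: 0.679
[0.4764 0.0952 0.2154] [ 0.5194 -0.1979 -0.8529  2.1029  0.0675  0.8351  0.8084]
mm/row 30.7 deg/row 4.78
([-0.16, -0.34, 0.03], [0.03, 0.04, 0.11])
([-0.19, -0.32, 0.03], [0.03, 0.04, 0.11])
([-0.22, -0.3, 0.03], [0.03, 0.04, 0.11])
([-0.24, -0.28, 0.03], [0.03, 0.04, 0.11])
([-0.27, -0.26, 0.03], [0.03, 0.04, 0.1])
([-0.29, -0.24, 0.03], [0.03, 0.04, 0.11])
([-0.31, -0.21, 0.02], [0.02, 0.04, 0.1])
([-0.32, -0.19, 0.02], [0.03, 0.03, 0.11])
([-0.34, -0.16, 0.01], [0.02, 0.04, 0.1])
([-0.35, -0.13, 0.0], [0.03, 0.03, 0.11])
([-0.37, -0.1, -0.0], [0.02, 0.03, 0.1])
end [ 0.5008 -0.2339  0.2248]
```

```bash
python3 -m crank '[[-1,[-0.16,-0.34,0.03],[0.03,0.04,0.11]],[-1,[-0.19,-0.32,0.03],[0.03,0.04,0.11]],[-1,[-0.22,-0.3,0.03],[0.03,0.04,0.11]],[-1,[-0.24,-0.28,0.03],[0.03,0.04,0.11]],[-1,[-0.27,-0.26,0.03],[0.03,0.04,0.1]]]'
python3 - <<'E'
from h import *
p,Rm,o=cur(); print(p,o['joint_pos'])
b=np.radians(15)
plan(p,Rm,np.array([.501,-.2335,.225]),down(np.cos(b),np.sin(b)),6,2)
E
```

```text
clock: 10.3
position: [0.4885, -0.0539, 0.2194]
ee_rot: [0.393, 0.914, -0.003, 0.102]
ft_force: [1.0, -0.2, -2.5]
grip_width: 0.682
[ 0.4885 -0.0539  0.2194] [ 0.683  -0.0452 -0.698   1.9671  0.0705  1.0256  0.7108]
mm/row 29.9 deg/row 4.78
([-0.29, -0.24, 0.03], [0.03, 0.04, 0.11])
([-0.31, -0.21, 0.02], [0.02, 0.03, 0.1])
([-0.32, -0.19, 0.02], [0.03, 0.04, 0.11])
([-0.34, -0.16, 0.01], [0.02, 0.03, 0.1])
([-0.35, -0.13, 0.0], [0.03, 0.04, 0.11])
([-0.36, -0.1, -0.0], [0.02, 0.03, 0.1])
end [ 0.5009 -0.2333  0.2247]
```

```bash
python3 -m crank '[[-1,[-0.29,-0.24,0.03],[0.03,0.04,0.11]],[-1,[-0.31,-0.21,0.02],[0.02,0.03,0.1]],[-1,[-0.32,-0.19,0.02],[0.03,0.04,0.11]],[-1,[-0.34,-0.16,0.01],[0.02,0.03,0.1]],[-1,[-0.35,-0.13,0],[0.03,0.04,0.11]]]'
python3 - <<'E'
from h import *
p,Rm,o=cur(); print(p,o['joint_pos'])
b=np.radians(15)
plan(p,Rm,np.array([.501,-.2335,.20]),down(np.cos(b),np.sin(b)),4,3)
E
```

```text
clock: 10.8
position: [0.4993, -0.2035, 0.2234]
ee_rot: [0.577, 0.817, -0.001, 0.016]
ft_force: [0.1, 0.8, -3.1]
grip_width: 0.679
[ 0.4993 -0.2035  0.2234] [ 0.7921  0.1843 -0.5512  1.7315  0.1162  1.2251  0.5529]
mm/row 9.6 deg/row 1.24
([-0.088, -0.028, 0.075], [0.006, 0.009, 0.025])
([-0.089, -0.025, 0.075], [0.006, 0.008, 0.025])
([-0.09, -0.023, 0.074], [0.006, 0.009, 0.025])
([-0.092, -0.022, 0.074], [0.005, 0.008, 0.026])
end [ 0.501  -0.2335  0.2   ]
```

```bash
python3 -m crank '[[-1,[-0.09,-0.03,0.04],[0.006,0.009,0.025]],[-1,[-0.09,-0.025,0.04],[0.006,0.008,0.025]],[-1,[-0.09,-0.023,0.04],[0.006,0.009,0.025]],[-1,[-0.09,-0.02,0.04],[0.005,0.008,0.025]],[-1,[0,0,0],[0,0,0]]]'
python3 - <<'E'
from h import *
from workcell import manip
p,Rm,o=cur(); print(p,Rm,o['joint_pos'],o['ft_force'],o['torque'])
t=manip.camera("top");s=manip.camera("side"); cv2.imwrite("pics/t8.png",t);cv2.imwrite("pics/s8.png",s)
a=np.array([0,0,1.])
A=crop(t,350,180,80,80,5);B=crop(s,285,220,80,80,5); A0=A.copy();B0=B.copy()
foot=np.array([p[0],p[1],p[2]-.0895])
for im,n,x,y in ((A,"top",350,180),(B,"side",285,220)):
    drawcup(im,n,foot,a,x,y,5)
    draw(im,n,circ(np.array([.501,-.2335,.072]),a,.0293),x,y,5,(0,200,255))
cv2.imwrite("pics/m8.png",np.hstack([A,B]));cv2.imwrite("pics/m8b.png",np.hstack([A0,B0]))
E
```

```text
clock: 11.3
position: [0.5016, -0.2319, 0.2121]
ee_rot: [0.607, 0.795, 0.002, 0.001]
ft_force: [-0.2, -0.2, -3.2]
grip_width: 0.68
[ 0.5016 -0.2319  0.2121] [[-0.2627  0.9649  0.0035]
 [ 0.9649  0.2627  0.0012]
 [ 0.0002  0.0037 -1.    ]] [ 0.8049  0.241  -0.5211  1.6911  0.1237  1.2397  0.5222] [-0.2168 -0.2267 -3.2401] [ 0.011  -0.0302  0.0462]
```

View pics/m8.png

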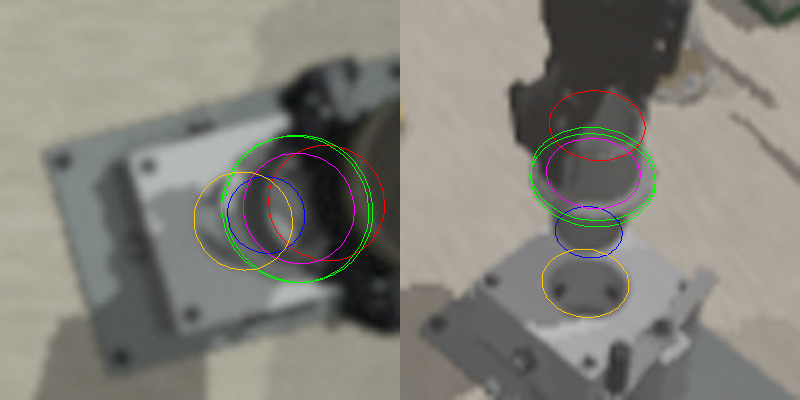

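View pics/m8b.png

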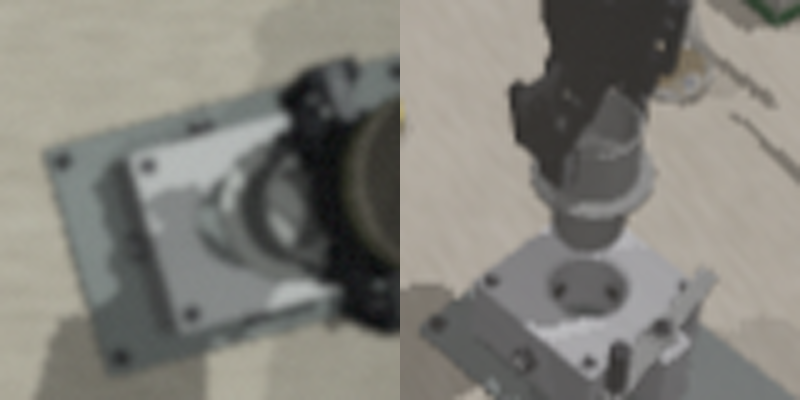

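```bash
python3 - <<'E'
from h import *
t=cv2.imread("pics/t8.png");s=cv2.imread("pics/s8.png")
p=np.array([.5016,-.2319,.2121]); a=np.array([0,0,1.])
A=crop(t,385,195,44,50,9);B=crop(s,305,235,44,50,9);A0=A.copy();B0=B.copy()
foot=np.array([p[0],p[1],p[2]-.0845])
for im,n,x,y in ((A,"top",385,195),(B,"side",305,235)):
    drawcup(im,n,foot,a,x,y,9)
cv2.imwrite("pics/m9.png",np.hstack([A,B]))
cv2.imwrite("pics/m9b.png",np.hstack([A0,B0]))
E
```

```text
(no output)
```

View pics/m9.png

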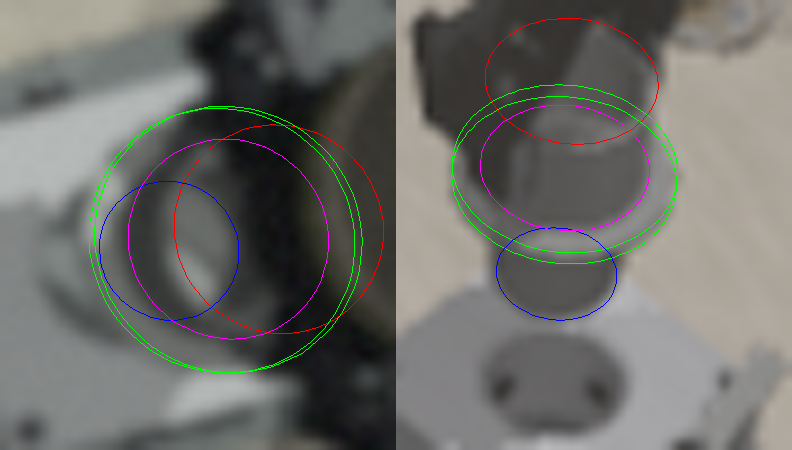

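View pics/m9b.png

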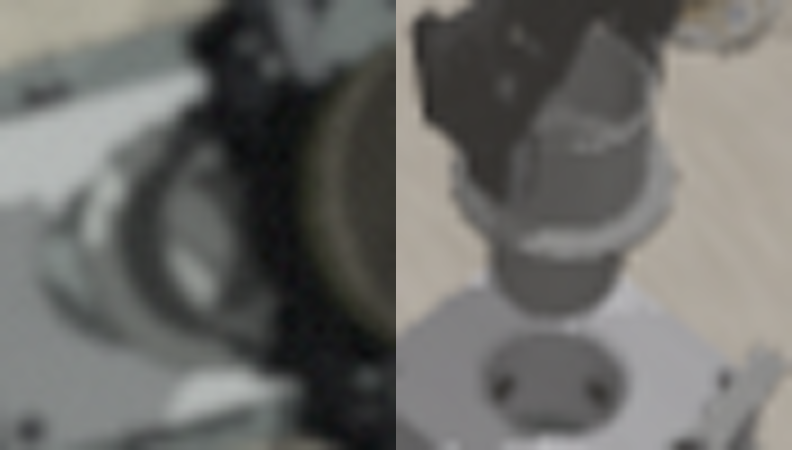

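```bash
python3 - <<'E'
from h import *
t=cv2.imread("pics/t8.png");s=cv2.imread("pics/s8.png")
a=np.array([0,0,1.])
out=[]
for dy in (.0015,.003):
    p=np.array([.5016,-.2319+dy,.2121-.0325])
    A=crop(t,385,195,44,50,8);B=crop(s,305,235,44,50,8)
    for im,n,x,y in ((A,"top",385,195),(B,"side",305,235)):
        drawcup(im,n,p-a*.0515,a,x,y,8)
    draw(A,"top",circ(np.array([.5013,-.2337,.072]),a,.0263),385,195,8,(0,200,255))
    draw(B,"side",circ(np.array([.501,-.2358,.072]),a,.0263),305,235,8,(0,200,255))
    cv2.imwrite("pics/m10_%d.png"%(dy*1e4),np.hstack([A,B]))
E
```

```text
(no output)
```

View pics/m10_15.png

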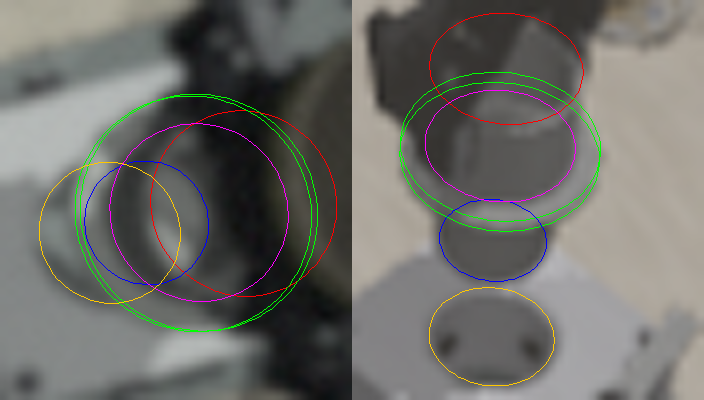

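View pics/m10_30.png

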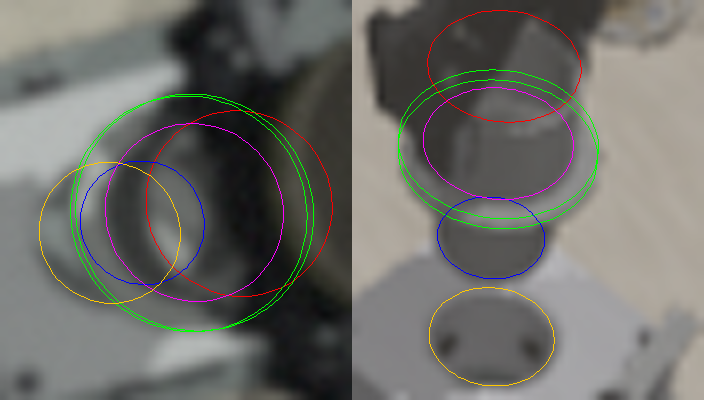

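```bash
python3 -m crank '[[-1,[-0.05,-0.02,0.16],[0,0,0]],[-1,[0,0,0.16],[0,0,0]],[-1,[0,0,0.16],[0,0,0]],[-1,[0,0,0.14],[0,0,0]],[-1,[0,0,0],[0,0,0]]]'
python3 - <<'E'
from h import *
from workcell import manip
p,Rm,o=cur(); print(p,Rm[:,2],o['ft_force'],o['torque'])
t=manip.camera("top");s=manip.camera("side"); cv2.imwrite("pics/t11.png",t);cv2.imwrite("pics/s11.png",s)
a=np.array([0,0,1.])
c=p+np.array([-.0005,.002,-.0325])
A=crop(t,380,190,44,50,8);B=crop(s,300,240,44,50,8);A0=A.copy();B0=B.copy()
for im,n,x,y in ((A,"top",380,190),(B,"side",300,240)):
    drawcup(im,n,c-a*.0515,a,x,y,8)
draw(A,"top",circ(np.array([.5013,-.2337,.072]),a,.0263),380,190,8,(0,200,255))
draw(B,"side",circ(np.array([.501,-.2358,.072]),a,.0263),300,240,8,(0,200,255))
cv2.imwrite("pics/m11.png",np.hstack([A,B]));cv2.imwrite("pics/m11b.png",np.hstack([A0,B0]))
E
```

```text
clock: 11.9
position: [0.5006, -0.2348, 0.161]
ee_rot: [0.606, 0.795, 0.002, -0.0]
ft_force: [-0.2, 0.1, -2.9]
grip_width: 0.678
[ 0.5006 -0.2348  0.161 ] [ 0.0018  0.0029 -1.    ] [-0.1552  0.078  -2.8653] [0.01   0.0858 0.0059]
```

View pics/m11.png

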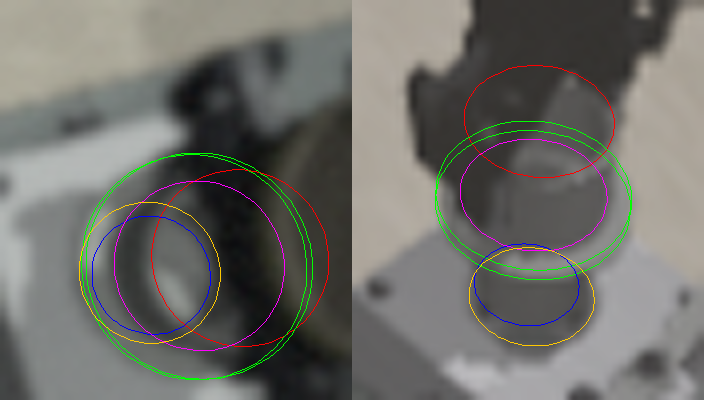

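View pics/m11b.png

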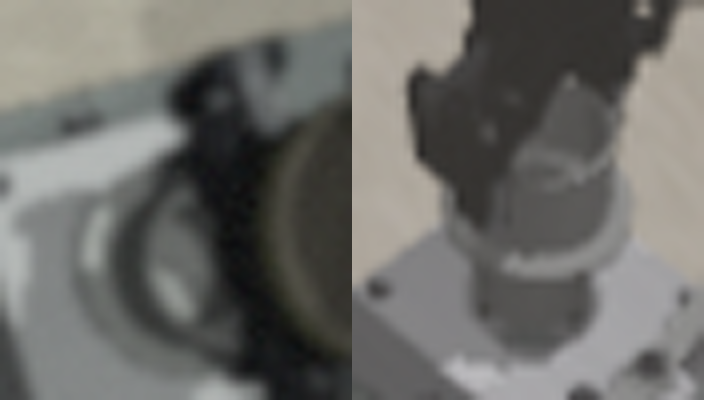

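```bash
python3 -m crank '[[-1,[-0.015,0.01,0.02],[0,0,0]],[-1,[0,0,0.04],[0,0,0]],[-1,[0,0,0.04],[0,0,0]],[-1,[0,0,0.04],[0,0,0]],[-1,[0,0,0.04],[0,0,0]]]'
python3 - <<'E'
from h import *
p,Rm,o=cur(); print(p,Rm[:,2],o['ft_force'],o['torque'])
E
```

```text
clock: 12.5
position: [0.5028, -0.2362, 0.1486]
ee_rot: [0.607, 0.795, 0.002, 0.002]
ft_force: [-0.6, -0.5, -3.8]
grip_width: 0.673
[ 0.5028 -0.2362  0.1486] [ 0.0048  0.0013 -1.    ] [-0.5964 -0.4502 -3.7629] [ 0.0297 -0.0012 -0.0124]
```

```bash
python3 -m crank '[[-1,[0,-0.01,0.03],[0,0,0]],[-1,[0,0,0.03],[0,0,0]],[-1,[0,0,0.03],[0,0,0]],[-1,[0,0,0.03],[0,0,0]],[-1,[0,0,0.01],[0,0,0]]]'
python3 - <<'E'
from h import *
from workcell import manip
P=[]
p,Rm,o=cur(); print(p,Rm[:,2],o['ft_force'],o['torque'])
s=manip.camera("side"); t=manip.camera("top")
p,Rm,o=cur(); print(p,Rm[:,2],o['ft_force'],o['torque'])
cv2.imwrite("pics/m12.png",np.hstack([crop(t,380,190,44,50,8),crop(s,300,240,44,50,8)]))
E
```

```text
clock: 13.0
position: [0.502, -0.2364, 0.1382]
ee_rot: [0.607, 0.795, 0.002, 0.001]
ft_force: [-0.1, 0.1, -4.2]
grip_width: 0.68
[ 0.502  -0.2364  0.1382] [ 0.0046  0.0014 -1.    ] [-0.0698  0.1046 -4.1899] [-0.0163  0.0094 -0.0429]
[ 0.5021 -0.2364  0.1383] [ 0.0047  0.0013 -1.    ] [-0.735   0.195  -2.9229] [-0.0043 -0.0172  0.077 ]
```

View pics/m12.png

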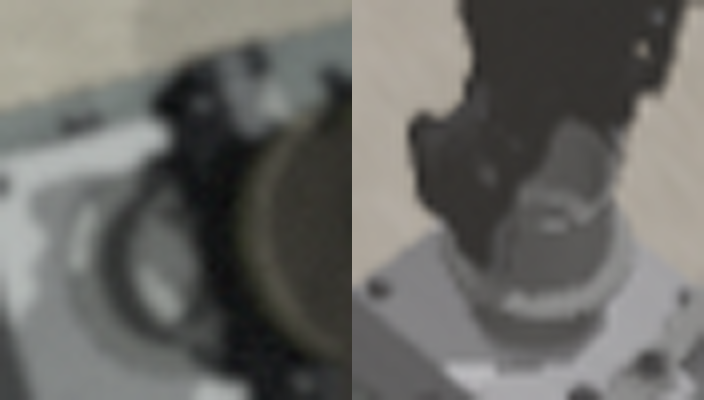

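```bash
python3 -m crank '[[-1,[0,0,0.015],[0,0,0.15]],[-1,[0,0,0.015],[0,0,0.15]],[-1,[0,0,0.012],[0,0,0.15]],[-1,[0,0,0.01],[0,0,0.15]],[-1,[0,0,0.008],[0,0,0.15]]]'
python3 - <<'E'
from h import *
p,Rm,o=cur(); print(p,Rm[:,2],o['ft_force'],o['torque'],o['joint_pos'])
E
```

```text
clock: 13.6
position: [0.5022, -0.2364, 0.1338]
ee_rot: [0.813, 0.583, 0.002, 0.001]
ft_force: [0.2, -0.0, -2.8]
grip_width: 0.679
[ 0.5022 -0.2364  0.1338] [ 0.005   0.0011 -1.    ] [ 0.21   -0.0071 -2.7888] [ 0.0004  0.0415 -0.0471] [ 0.7218  0.3084 -0.4222  1.7757  0.1383  1.0826 -0.0738]
```

```bash
python3 -m crank '[[-1,[0,0,0],[0,0,-0.18]],[-1,[0,0,0.007],[0,0,-0.18]],[-1,[0,0,0.007],[0,0,-0.18]],[-1,[0,0,0.007],[0,0,-0.18]],[-1,[0,0,0.007],[0,0,-0.18]]]'
python3 - <<'E'
from h import *
p,Rm,o=cur(); print(p,Rm[:,2],o['ft_force'],o['torque'])
E
```

```text
clock: 14.1
position: [0.5023, -0.2365, 0.1316]
ee_rot: [0.556, 0.831, 0.002, 0.002]
ft_force: [0.3, -0.4, -3.1]
grip_width: 0.68
[ 0.5023 -0.2365  0.1316] [ 0.0051  0.0011 -1.    ] [ 0.2977 -0.3784 -3.0817] [ 0.0316  0.0062 -0.0052]
```

```bash
python3 -m crank '[[-1,[0,0,0],[0,0,0.18]],[-1,[0,0,0.007],[0,0,0.18]],[-1,[0,0,0.007],[0,0,0.18]],[-1,[0,0,0.007],[0,0,0.18]],[-1,[0,0,0.007],[0,0,0.18]]]'
python3 - <<'E'
from h import *
p,Rm,o=cur(); print(p,Rm[:,2],o['ft_force'],o['torque'])
E
```

```text
clock: 14.6
position: [0.5023, -0.2365, 0.1293]
ee_rot: [0.813, 0.582, 0.002, 0.001]
ft_force: [0.6, -0.0, -3.7]
grip_width: 0.678
[ 0.5023 -0.2365  0.1293] [ 0.0051  0.0011 -1.    ] [ 0.5615 -0.0482 -3.7159] [-0.0321 -0.0024  0.0025]
```

```bash
python3 -m crank '[[-1,[0,0,0],[0,0,-0.18]],[-1,[0,0,0.007],[0,0,-0.18]],[-1,[0,0,0.007],[0,0,-0.18]],[-1,[0,0,0.007],[0,0,-0.18]],[-1,[0,0,0.007],[0,0,-0.18]]]'
python3 - <<'E'
from h import *
p,Rm,o=cur(); print(p,Rm[:,2],o['ft_force'],o['torque'])
E
```

```text
clock: 15.1
position: [0.5019, -0.2367, 0.127]
ee_rot: [0.556, 0.831, 0.002, 0.002]
ft_force: [0.7, -0.6, -3.5]
grip_width: 0.68
[ 0.5019 -0.2367  0.127 ] [ 0.0043  0.0009 -1.    ] [ 0.6997 -0.5823 -3.4545] [-0.1732  0.1964 -0.0008]
```

```bash
python3 -m crank '[[-1,[0,0,0],[0,0,0.18]],[-1,[0,0,0.007],[0,0,0.18]],[-1,[0,0,0.007],[0,0,0.18]],[-1,[0,0,0.007],[0,0,0.18]],[-1,[0,0,0.007],[0,0,0.18]]]'
python3 - <<'E'
from h import *
p,Rm,o=cur(); print(p,Rm[:,2],o['ft_force'],o['torque'],o['joint_pos'])
E
```

```text
clock: 15.6
position: [0.5018, -0.2363, 0.1248]
ee_rot: [0.813, 0.582, 0.002, 0.001]
ft_force: [-3.6, 1.3, -0.9]
grip_width: 0.677
[ 0.5018 -0.2363  0.1248] [ 0.0039  0.0014 -1.    ] [-3.5604  1.3414 -0.8777] [0.22   0.9742 0.1062] [ 0.7163  0.3179 -0.4164  1.7842  0.142   1.0661 -0.0775]
```

```bash
python3 -m crank '[[-1,[0,-0.01,0],[0,0,-0.18]],[-1,[0,0,0.006],[0,0,-0.18]],[-1,[0,0,0.006],[0,0,-0.18]],[-1,[0,0,0.006],[0,0,-0.18]],[-1,[0,0,0.006],[0,0,-0.18]]]'
python3 - <<'E'
from h import *
p,Rm,o=cur(); print(p,Rm[:,2],o['ft_force'],o['torque'])
E
```

```text
clock: 16.1
position: [0.5015, -0.2366, 0.1234]
ee_rot: [0.557, 0.831, 0.002, 0.002]
ft_force: [-3.6, -0.4, 0.9]
grip_width: 0.674
[ 0.5015 -0.2366  0.1234] [ 0.0052  0.0005 -1.    ] [-3.6094 -0.4156  0.9417] [-0.2282  0.6419 -0.0832]
```

```bash
python3 -m crank '[[-1,[0.003,-0.01,0],[0.006,0.002,0.18]],[-1,[0,0,0.006],[0,0,0.18]],[-1,[0,0,0.006],[0,0,0.18]],[-1,[0,0,0.006],[0,0,0.18]],[-1,[0,0,0.006],[0,0,0.18]]]'
python3 - <<'E'
from h import *
p,Rm,o=cur(); print(p,Rm[:,2],o['ft_force'],o['torque'])
E
```

```text
clock: 16.6
position: [0.5018, -0.2363, 0.122]
ee_rot: [0.813, 0.583, 0.001, 0.001]
ft_force: [-1.8, 2.4, 4.8]
grip_width: 0.679
[ 0.5018 -0.2363  0.122 ] [ 0.0023  0.0002 -1.    ] [-1.7692  2.4218  4.8321] [0.5168 0.7188 0.3212]
```

```bash
python3 -m crank '[[-1,[0,0.003,0],[0,0,-0.18]],[-1,[0,0,0.006],[0,0,-0.18]],[-1,[0,0,0.006],[0,0,-0.18]],[-1,[0,0,0.006],[0,0,-0.18]],[-1,[0,0,0.006],[0,0,-0.18]]]'
python3 - <<'E'
from h import *
p,Rm,o=cur(); print(p,Rm[:,2],o['ft_force'],o['torque'])
E
```

```text
clock: 17.1
position: [0.5018, -0.2365, 0.1203]
ee_rot: [0.557, 0.831, 0.001, 0.001]
ft_force: [1.3, 0.2, 6.0]
grip_width: 0.679
[ 0.5018 -0.2365  0.1203] [ 0.0021  0.0004 -1.    ] [1.2684 0.2146 5.9568] [ 0.0835  0.0537 -0.3878]
```

```bash
python3 -m crank '[[-1,[0,0,0],[0,0,0.18]],[-1,[0,0,0.006],[0,0,0.18]],[-1,[0,0,0.006],[0,0,0.18]],[-1,[0,0,0.006],[0,0,0.18]],[-1,[0,0,0.006],[0,0,0.18]]]'
python3 - <<'E'
from h import *
p,Rm,o=cur(); print(p,Rm[:,2],o['ft_force'],o['torque'])
E
```

```text
clock: 17.6
position: [0.5021, -0.2362, 0.1189]
ee_rot: [0.812, 0.583, 0.001, 0.001]
ft_force: [-1.7, 1.6, 10.3]
grip_width: 0.682
[ 0.5021 -0.2362  0.1189] [ 0.0024  0.     -1.    ] [-1.7297  1.6372 10.2823] [0.4869 0.5518 0.7617]
```

```bash
python3 -m crank '[[-1,[0,0,0],[0,0,-0.18]],[-1,[0,0,0.005],[0,0,-0.18]],[-1,[0,0,0.005],[0,0,-0.18]],[-1,[0,0,0.005],[0,0,-0.18]],[-1,[0,0,0.005],[0,0,-0.18]]]'
python3 - <<'E'
from h import *
p,Rm,o=cur(); print(p,Rm[:,2],o['ft_force'],o['torque'])
E
```

```text
clock: 18.1
position: [0.502, -0.2369, 0.1173]
ee_rot: [0.557, 0.831, 0.001, 0.001]
ft_force: [-0.7, 0.4, 7.9]
grip_width: 0.678
[ 0.502  -0.2369  0.1173] [ 0.0026 -0.0002 -1.    ] [-0.7472  0.372   7.9458] [ 0.3036  0.3905 -0.4871]
```

```bash
python3 -m crank '[[-1,[0,0,0],[0,0,0.18]],[-1,[0,0,0.005],[0,0,0.18]],[-1,[0,0,0.005],[0,0,0.18]],[-1,[0,0,0.005],[0,0,0.18]],[-1,[0,0,0.005],[0,0,0.18]]]'
python3 - <<'E'
from h import *
from workcell import manip
p,Rm,o=cur(); print(p,Rm[:,2],o['ft_force'],o['torque'],o['grip_width'])
s=manip.camera("side")
B=crop(s,300,240,60,50,8); cv2.imwrite("pics/m13.png",B)
E
```

```text
clock: 18.6
position: [0.5018, -0.2363, 0.1149]
ee_rot: [0.812, 0.583, 0.001, 0.0]
ft_force: [0.3, 0.4, 1.5]
grip_width: 0.681
[ 0.5018 -0.2363  0.1149] [ 0.0018  0.0001 -1.    ] [0.2674 0.4335 1.5152] [ 0.0776 -0.1385  0.9652] 0.6814816764642984
```

View pics/m13.png

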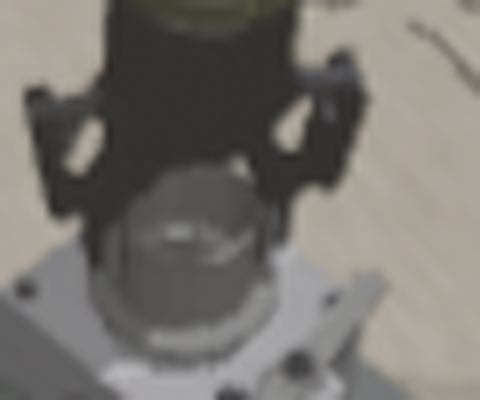

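```bash
python3 -m crank '[[-1,[0,0,0],[0,0,-0.18]],[-1,[0,0,0.006],[0,0,-0.18]],[-1,[0,0,0.006],[0,0,-0.18]],[-1,[0,0,0.006],[0,0,-0.18]],[-1,[0,0,0.006],[0,0,-0.18]]]'
python3 - <<'E'
from h import *
p,Rm,o=cur(); print(p,Rm[:,2],o['ft_force'],o['torque'])
E
```

```text
clock: 19.15
position: [0.5016, -0.2366, 0.1128]
ee_rot: [0.556, 0.831, 0.001, 0.001]
ft_force: [0.2, 0.4, 2.6]
grip_width: 0.678
[ 0.5016 -0.2366  0.1128] [ 0.0019  0.001  -1.    ] [0.1524 0.4366 2.6039] [ 0.1199 -0.1489 -0.9759]
```

```bash
python3 -m crank '[[-1,[0,0,0],[0,0,0.18]],[-1,[0,0,0.006],[0,0,0.18]],[-1,[0,0,0.006],[0,0,0.18]],[-1,[0,0,0.006],[0,0,0.18]],[-1,[0,0,0.006],[0,0,0.18]]]'
python3 - <<'E'
from h import *
p,Rm,o=cur(); print(p,Rm[:,2],o['ft_force'],o['torque'])
E
```

```text
clock: 19.65
position: [0.5018, -0.2363, 0.1108]
ee_rot: [0.812, 0.584, 0.001, 0.0]
ft_force: [0.7, -0.1, 2.6]
grip_width: 0.678
[ 0.5018 -0.2363  0.1108] [ 0.0017  0.0003 -1.    ] [ 0.6809 -0.1329  2.5606] [-0.0278 -0.1676  0.9585]
```

```bash
python3 -m crank '[[-1,[0,0,0],[0,0,-0.18]],[-1,[0,0,0.006],[0,0,-0.18]],[-1,[0,0,0.006],[0,0,-0.18]],[-1,[0,0,0.006],[0,0,-0.18]],[-1,[0,0,0.006],[0,0,-0.18]]]'
python3 - <<'E'
from h import *
p,Rm,o=cur(); print(p,Rm[:,2],o['ft_force'],o['torque'])
E
```

```text
clock: 20.15
position: [0.5016, -0.2366, 0.1089]
ee_rot: [0.556, 0.831, 0.001, 0.0]
ft_force: [0.3, 1.1, 2.7]
grip_width: 0.682
[ 0.5016 -0.2366  0.1089] [ 0.0018  0.0011 -1.    ] [0.3192 1.1183 2.6869] [ 0.3143 -0.1552 -0.9351]
```

```bash
python3 -m crank '[[-1,[0,0,0],[0,0,0.18]],[-1,[0,0,0.006],[0,0,0.18]],[-1,[0,0,0.006],[0,0,0.18]],[-1,[0,0,0.006],[0,0,0.18]],[-1,[0,0,0.006],[0,0,0.18]]]'
python3 - <<'E'
from h import *
from workcell import manip
p,Rm,o=cur(); print(p,Rm[:,2],o['ft_force'],o['torque'])
s=manip.camera("side")
B=crop(s,300,240,60,50,8); cv2.imwrite("pics/m14.png",B)
E
```

```text
clock: 20.65
position: [0.5017, -0.2366, 0.107]
ee_rot: [0.812, 0.584, 0.001, 0.001]
ft_force: [1.0, -3.6, 1.8]
grip_width: 0.678
[ 0.5017 -0.2366  0.107 ] [ 0.0016 -0.0002 -1.    ] [ 0.9651 -3.6297  1.8166] [-0.5604  0.0705  1.1257]
```

View pics/m14.png

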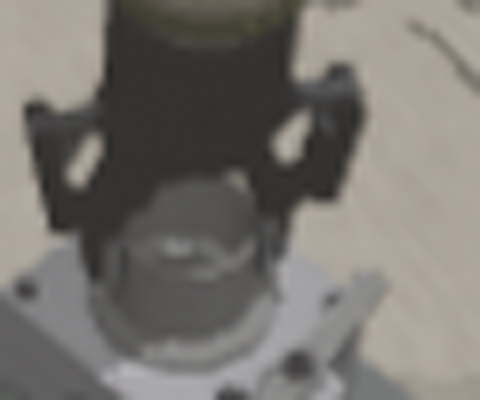

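```bash
python3 -m crank '[[-1,[0,0,0],[0,0,-0.18]],[-1,[0,0,0.006],[0,0,-0.18]],[-1,[0,0,0.006],[0,0,-0.18]],[-1,[0,0,0.006],[0,0,-0.18]],[-1,[0,0,0.006],[0,0,-0.18]]]'
python3 - <<'E'
from h import *
p,Rm,o=cur(); print(p,Rm[:,2],o['ft_force'],o['torque'])
E
```

```text
clock: 21.2
position: [0.5018, -0.2361, 0.1057]
ee_rot: [0.555, 0.832, 0.001, 0.0]
ft_force: [-1.3, 3.4, 10.5]
grip_width: 0.678
[ 0.5018 -0.2361  0.1057] [ 0.0019  0.0014 -1.    ] [-1.279   3.3673 10.4732] [ 0.5488  0.7434 -1.2187]
```

```bash
python3 -m crank '[[-1,[0,0,0],[0,0,0.18]],[-1,[0,0,0.005],[0,0,0.18]],[-1,[0,0,0.005],[0,0,0.18]],[-1,[0,0,0.005],[0,0,0.18]],[-1,[0,0,0.005],[0,0,0.18]]]'
python3 - <<'E'
from h import *
from workcell import manip
p,Rm,o=cur(); print(p,Rm[:,2],o['ft_force'],o['torque'])
s=manip.camera("side")
B=crop(s,300,240,60,50,8); cv2.imwrite("pics/m15.png",B)
E
```

```text
clock: 21.7
position: [0.5025, -0.237, 0.1049]
ee_rot: [0.811, 0.585, 0.001, 0.001]
ft_force: [-0.4, -0.9, 14.5]
grip_width: 0.679
[ 0.5025 -0.237   0.1049] [ 0.0033 -0.0012 -1.    ] [-0.4426 -0.9106 14.4547] [0.0128 0.7422 1.2933]
```

View pics/m15.png

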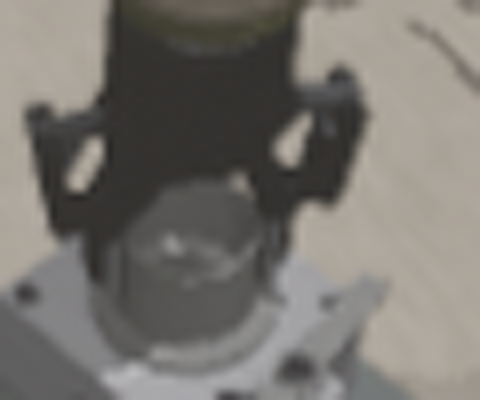

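```bash
python3 -m crank '[[-1,[0,0,0],[0,0,-0.18]],[-1,[0,0,0],[0,0,-0.18]],[-1,[0,0,0],[0,0,-0.18]],[-1,[0,0,0.004],[0,0,-0.18]],[-1,[0,0,0],[0,0,-0.18]]]'
python3 - <<'E'
from h import *
p,Rm,o=cur(); print(p,Rm[:,2],o['ft_force'],o['torque'])
E
```

```text
clock: 22.25
position: [0.502, -0.2361, 0.1045]
ee_rot: [0.555, 0.832, 0.001, 0.001]
ft_force: [-3.2, 3.7, 16.1]
grip_width: 0.68
[ 0.502  -0.2361  0.1045] [ 0.0023  0.0011 -1.    ] [-3.1688  3.7459 16.1464] [ 0.7371  1.3802 -1.3291]
```

```bash
python3 -m crank '[[-1,[0,0,0],[0,0,0.18]],[-1,[0,0,0],[0,0,0.18]],[-1,[0,0,0],[0,0,0.18]],[-1,[0,0,0],[0,0,0.18]],[-1,[0,0,0],[0,0,0.18]]]'
python3 - <<'E'
from h import *
p,Rm,o=cur(); print(p,Rm[:,2],o['ft_force'],o['torque'])
E
```

```text
clock: 22.75
position: [0.5026, -0.237, 0.1048]
ee_rot: [0.811, 0.585, 0.001, 0.002]
ft_force: [-0.7, -1.1, 15.8]
grip_width: 0.68
[ 0.5026 -0.237   0.1048] [ 0.0035 -0.0014 -1.    ] [-0.6837 -1.0597 15.8446] [0.0791 0.8024 1.203 ]
```

```bash
python3 -m crank '[[-1,[0,0,-0.01],[0,0,0]],[-1,[0,0,-0.01],[0,0,0]],[-1,[0,0,-0.01],[0,0,0]],[-1,[0,0,-0.01],[0,0,0]],[-1,[0,0,0],[0,0,0]]]'
python3 - <<'E'
from h import *
p,Rm,o=cur(); print(p,Rm[:,2],o['ft_force'],o['torque'])
E
```

```text
clock: 23.25
position: [0.5022, -0.2367, 0.1067]
ee_rot: [0.81, 0.586, 0.001, 0.001]
ft_force: [5.8, 0.2, 4.4]
grip_width: 0.677
[ 0.5022 -0.2367  0.1067] [ 0.0032  0.0004 -1.    ] [5.7725 0.1831 4.3653] [-0.1571 -0.9245 -0.5643]
```

```bash
python3 -m crank '[[-1,[0,0,-0.008],[0,0,0]],[-1,[0,0,-0.004],[0,0,0]],[1,[0,0,0],[0,0,0]],[1,[0,0,0],[0,0,0]],[1,[0,0,0],[0,0,0]]]'
python3 - <<'E'
from h import *
p,Rm,o=cur(); print(p,Rm[:,2],o['ft_force'],o['torque'],o['grip_width'],o['joint_pos'])
E
```

```text
clock: 23.75
position: [0.5003, -0.2362, 0.1061]
ee_rot: [0.811, 0.585, -0.0, -0.001]
ft_force: [-0.0, 0.0, -0.3]
grip_width: 1.0
[ 0.5003 -0.2362  0.1061] [-0.0013  0.0016 -1.    ] [-0.0019  0.0237 -0.3118] [ 0.008  -0.0078  0.0181] 1.0000696121875265 [ 0.7015  0.3387 -0.4006  1.8002  0.1501  1.0345 -0.0766]
```

Released, with the wrist force at zero. Next I raise clear and check that the cup is fully seated.

```bash
python3 -m crank '[[1,[0,0,-0.3],[0,0,0]],[1,[0,0,-0.4],[0,0,0]],[1,[-0.3,0,-0.4],[0,0,0]],[1,[-0.4,-0.2,0],[0,0,0]],[1,[-0.4,-0.2,0],[0,0,0]]]'
python3 - <<'E'
from h import *
from workcell import manip
p,Rm,o=cur(); print(p,o['ft_force'],o['joint_pos'])
t=manip.camera("top");s=manip.camera("side"); cv2.imwrite("pics/t16.png",t);cv2.imwrite("pics/s16.png",s)
a=np.array([0,0,1.])
A=crop(t,375,190,50,50,8);B=crop(s,300,240,50,50,8);A0=A.copy();B0=B.copy()
for im,n,x,y,m in ((A,"top",375,190,(.5013,-.2337)),(B,"side",300,240,(.501,-.2358))):
    drawcup(im,n,np.array([*m,.020]),a,x,y,8)
cv2.imwrite("pics/m16.png",np.vstack([np.hstack([A,B])[:300],]));cv2.imwrite("pics/m16b.png",np.hstack([A0,B0]))
E
```

```text
clock: 24.25
position: [0.4424, -0.3105, 0.1953]
ee_rot: [0.811, 0.585, 0.001, 0.0]
ft_force: [-0.3, -0.5, -0.9]
grip_width: 1.001
[ 0.4424 -0.3105  0.1953] [-0.2576 -0.4664 -0.9083] [ 0.8451  0.2102 -0.3572  1.7481  0.0776  1.1965  0.1469]
```

View pics/m16.png

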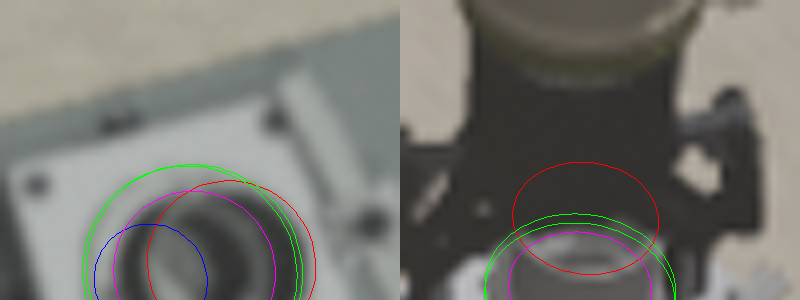

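View pics/m16b.png

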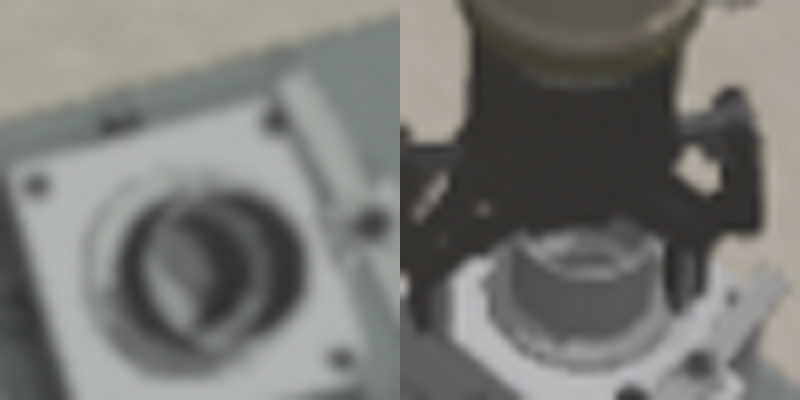

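```bash
python3 - <<'E'
from h import *
c=lambda X,Y,f,x,y:((X+.5)/f-.5+x,(Y+.5)/f-.5+y)
print(tri([("top",c(342,197,4,350,185)),("side",c(116,198,4,300,240))]))
m=np.array([.5013,-.2345]);b=.262;hx=np.array([np.cos(b),np.sin(b)]);hy=np.array([-np.sin(b),np.cos(b)])
piv=m-.066*hy
for th in (1.25,1.35,.6): print(th,piv-.056*(np.sin(th)*hx+np.cos(th)*hy))
p,Rm,o=cur()
q=piv-.056*(np.sin(1.33)*hx+np.cos(1.33)*hy)
plan(p,Rm,np.array([*q,.19]),down(.76,-.65),5,2)
E
```

```text
(array([ 0.4699, -0.3232,  0.1233]), [array([ 0.0766, -0.1689]), array([-0.1653,  0.0293])])
1.25 [ 0.4716 -0.3291]
1.35 [ 0.4688 -0.3242]
0.6 [ 0.4998 -0.3511]
mm/row 6.9 deg/row 4.05
([-0.0, 0.08, 0.01], [-0.0, 0.0, 0.1])
([0.0, 0.08, 0.01], [-0.0, 0.0, 0.1])
([0.01, 0.08, 0.01], [-0.0, 0.0, 0.09])
([0.02, 0.08, 0.01], [-0.0, 0.0, 0.1])
([0.03, 0.08, 0.01], [-0.0, 0.0, 0.09])
end [ 0.4695 -0.3249  0.1902]
```

```bash
python3 -m crank '[[-0.2,[0,0.08,0.01],[0,0,0.1]],[-0.2,[0,0.08,0.01],[0,0,0.1]],[-0.2,[0.01,0.08,0.01],[0,0,0.09]],[-0.2,[0.02,0.08,0.01],[0,0,0.1]],[-0.2,[0.03,0.08,0.01],[0,0,0.09]]]' 30
python3 - <<'E'
from h import *
from workcell import manip
p,Rm,o=cur(); print(p,Rm,o['grip_width'])
t=manip.camera("top");s=manip.camera("side"); cv2.imwrite("pics/s17.png",s)
A=crop(t,380,190,65,65,6);B=crop(s,295,230,65,65,6)
draw(B,"side",np.array([p,p+Rm[:,2]*.022]),295,230,6,(0,0,255)); draw(B,"side",np.array([[.4697,-.3236,.084],[.4697,-.3236,.126]]),295,230,6,(0,255,0))
cv2.imwrite("pics/m17.png",np.hstack([A,B]))
E
```

```text
clock: 24.85
position: [0.4738, -0.3199, 0.19]
ee_rot: [0.907, 0.421, -0.0, -0.001]
ft_force: [0.8, 0.2, 0.9]
grip_width: 0.4
[ 0.4738 -0.3199  0.19  ] [[ 0.6449  0.7643 -0.0008]
 [ 0.7643 -0.6449  0.0018]
 [ 0.0008 -0.0018 -1.    ]] 0.40038322860686854
```

View pics/m17.png

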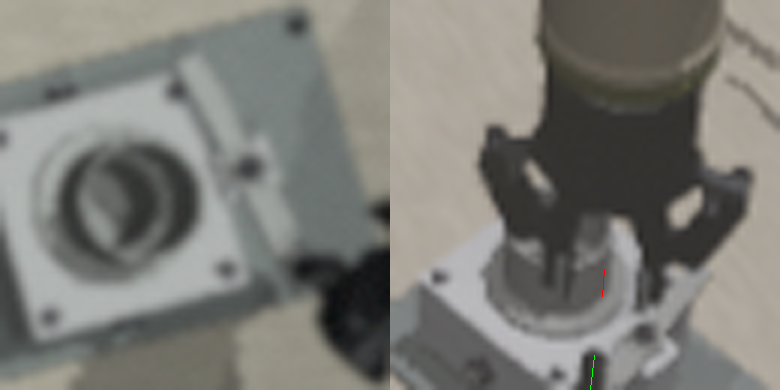

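```bash
python3 -m crank '[[-0.2,[-0.07,-0.01,0.1],[0,0,0]],[-0.2,[0,0,0.2],[0,0,0]],[-0.2,[0,0,0.2],[0,0,0]],[-0.2,[0,0,0.2],[0,0,0]],[-0.2,[0,0,0.2],[0,0,0]]]'
python3 - <<'E'
from h import *
from workcell import manip
p,Rm,o=cur(); print(p,o['ft_force'])
t=manip.camera("top");s=manip.camera("side")
B=crop(s,295,230,65,65,9); cv2.imwrite("pics/m18.png",B)
m=np.array([.5013,-.2345]);b=.262;hx=np.array([np.cos(b),np.sin(b)]);hy=np.array([-np.sin(b),np.cos(b)])
piv=m-.066*hy; q=p.copy()
for th in np.arange(1.25,.29,-.1):
    w=piv-.056*(np.sin(th)*hx+np.cos(th)*hy)
    d=np.round(Rm.T@(np.array([*w,p[2]])-q)/.08,2); q=q+Rm@d*.08; print(round(th,2),w,d)
E
```

```text
clock: 25.45
position: [0.4683, -0.3241, 0.1172]
ee_rot: [0.906, 0.423, -0.0, -0.001]
ft_force: [-0.0, -0.4, 0.2]
grip_width: 0.395
[ 0.4683 -0.3241  0.1172] [-0.0257 -0.3747  0.1722]
1.25 [ 0.4716 -0.3291] [-0.02  0.07 -0.  ]
1.15 [ 0.4749 -0.3336] [-0.02  0.07 -0.  ]
1.05 [ 0.4787 -0.3377] [-0.01  0.07 -0.  ]
0.95 [ 0.4828 -0.3415] [-0.    0.07 -0.  ]
0.85 [ 0.4873 -0.3448] [ 0.    0.07 -0.  ]
0.75 [ 0.4921 -0.3477] [ 0.01  0.07 -0.  ]
0.65 [ 0.4972 -0.3501] [ 0.02  0.07 -0.  ]
0.55 [ 0.5025 -0.3519] [ 0.03  0.06 -0.  ]
0.45 [ 0.5079 -0.3533] [ 0.03  0.06 -0.  ]
0.35 [ 0.5135 -0.354 ] [ 0.04  0.06 -0.  ]
```

View pics/m18.png

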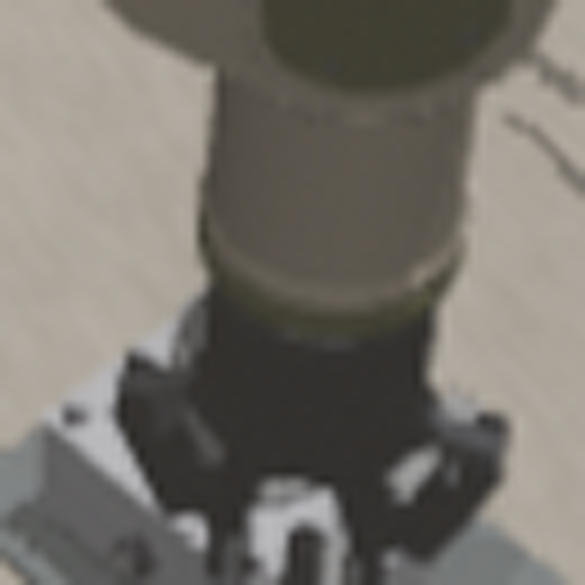

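```bash
python3 -m crank '[[-0.2,[-0.02,0.07,0],[0,0,0]],[-0.2,[-0.02,0.07,0],[0,0,0]],[-0.2,[-0.01,0.07,0],[0,0,0]],[-0.2,[0,0.07,0],[0,0,0]],[-0.2,[0,0.07,0],[0,0,0]]]'
python3 -m crank '[[-0.2,[0.01,0.06,0],[0,0,0]],[-0.2,[0.015,0.05,0],[0,0,0]],[-0.2,[0.015,0.04,0],[0,0,0]],[-0.2,[0,0,0],[0,0,0]],[-0.2,[0,0,0],[0,0,0]]]'
python3 - <<'E'
from h import *
from workcell import manip
p,Rm,o=cur(); print(p,o['ft_force'])
t=manip.camera("top")
B=crop(t,380,190,65,65,9); cv2.imwrite("pics/m19.png",B)
E
```

```text
clock: 26.05
position: [0.4885, -0.3456, 0.1185]
ee_rot: [0.906, 0.422, 0.0, -0.001]
ft_force: [-2.5, 0.2, -0.1]
grip_width: 0.4
clock: 26.55
position: [0.4999, -0.3502, 0.1184]
ee_rot: [0.906, 0.423, 0.001, -0.0]
ft_force: [0.1, -0.6, 0.0]
grip_width: 0.401
[ 0.4999 -0.3502  0.1184] [ 0.0607 -0.5577  0.0038]
```

View pics/m19.png

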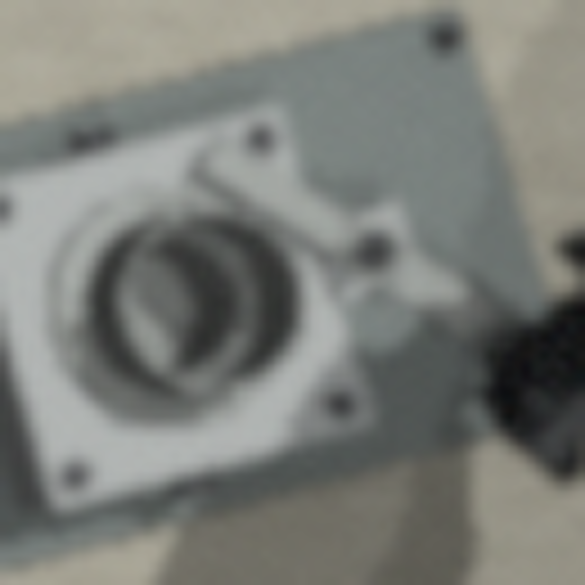

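```bash
python3 -m crank '[[-0.2,[0.01,0.02,0],[0,0,0]],[-0.2,[0.01,0.02,0],[0,0,0]],[-0.2,[0.01,0.02,0],[0,0,0]],[-0.2,[0,0,0],[0,0,0]],[-0.2,[0,0,0],[0,0,0]]]'
python3 - <<'E'
from h import *
from workcell import manip
p,Rm,o=cur(); print(p,o['ft_force'])
t=manip.camera("top")
B=crop(t,380,190,65,65,9); cv2.imwrite("pics/m20.png",B)
E
```

```text
clock: 27.1
position: [0.5049, -0.3516, 0.1183]
ee_rot: [0.906, 0.422, 0.0, -0.0]
ft_force: [-0.1, -0.3, 0.5]
grip_width: 0.397
[ 0.5049 -0.3516  0.1183] [-0.1473 -0.2883  0.4944]
```

View pics/m20.png

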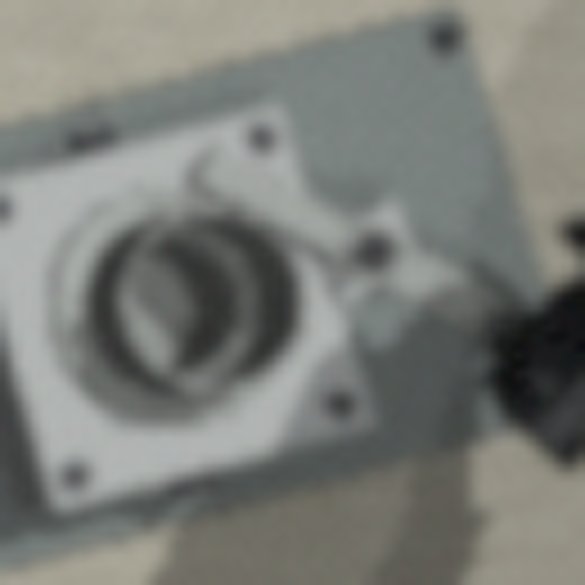

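```bash
python3 -m crank '[[-0.2,[0.01,0.015,0],[0,0,0]],[-0.2,[0.01,0.015,0],[0,0,0]],[-0.2,[0.005,0.01,0],[0,0,0]],[-0.2,[0,0,0],[0,0,0]],[-0.2,[0,0,0],[0,0,0]]]'
python3 - <<'E'
from h import *
p,Rm,o=cur(); print(p,o['ft_force'],o['torque'])
E
```

```text
clock: 27.65
position: [0.5085, -0.3521, 0.1183]
ee_rot: [0.906, 0.422, 0.0, -0.001]
ft_force: [0.4, 0.3, 0.3]
grip_width: 0.399
[ 0.5085 -0.3521  0.1183] [0.4232 0.3139 0.3457] [ 0.0616  0.057  -0.0039]
```

```bash
python3 -m crank '[[-0.2,[0.01,0.015,0],[0,0,0]],[-0.2,[0.01,0.015,0],[0,0,0]],[-0.2,[0,0,0],[0,0,0]],[-0.2,[0,0,0],[0,0,0]],[-0.2,[0,0,0],[0,0,0]]]'
python3 - <<'E'
from h import *
from workcell import manip
p,Rm,o=cur(); print(p,o['ft_force'],o['torque'])
t=manip.camera("top")
B=crop(t,380,190,65,65,9); cv2.imwrite("pics/m21.png",B)
E
```

```text
clock: 28.15
position: [0.5115, -0.3524, 0.1184]
ee_rot: [0.906, 0.422, 0.0, -0.0]
ft_force: [-0.8, 0.4, -0.1]
grip_width: 0.398
[ 0.5115 -0.3524  0.1184] [-0.8296  0.4415 -0.088 ] [ 0.0059 -0.0435 -0.0634]
```

View pics/m21.png

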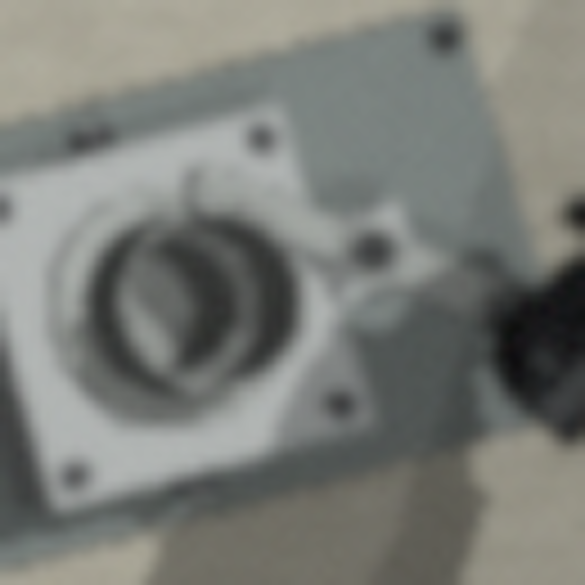

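```bash
python3 -m crank '[[-0.2,[0.005,0.01,0],[0,0,0]],[-0.2,[0.005,0.01,0],[0,0,0]],[-0.2,[0,0,0],[0,0,0]],[-0.2,[0,0,0],[0,0,0]],[-0.2,[0,0,0],[0,0,0]]]'
python3 - <<'E'
from h import *
p,Rm,o=cur(); print(p,o['ft_force'],o['torque'])
E
```

```text
clock: 28.7
position: [0.5131, -0.3528, 0.1183]
ee_rot: [0.906, 0.422, 0.0, -0.001]
ft_force: [-0.5, 0.2, 0.4]
grip_width: 0.404
[ 0.5131 -0.3528  0.1183] [-0.5248  0.1853  0.4229] [-0.0167  0.0418  0.0148]
```

```bash
python3 -m crank '[[-0.2,[0.008,0.01,0],[0,0,0]],[-0.2,[0.005,0.01,0],[0,0,0]],[-0.2,[0,0,0],[0,0,0]],[-0.2,[0,0,0],[0,0,0]],[-0.2,[0,0,0],[0,0,0]]]'
python3 - <<'E'
from h import *
from workcell import manip
p,Rm,o=cur(); print(p,o['ft_force'],o['torque'])
t=manip.camera("top");s=manip.camera("side")
B=crop(t,390,200,40,40,9); cv2.imwrite("pics/m22.png",np.hstack([B,crop(s,305,240,40,40,9)]))
E
```

```text
clock: 29.2
position: [0.515, -0.3531, 0.1183]
ee_rot: [0.906, 0.422, 0.0, -0.001]
ft_force: [-1.2, 0.2, 0.4]
grip_width: 0.398
[ 0.515  -0.3531  0.1183] [-1.1728  0.2078  0.3779] [-0.0065  0.1032 -0.047 ]
```

View pics/m22.png

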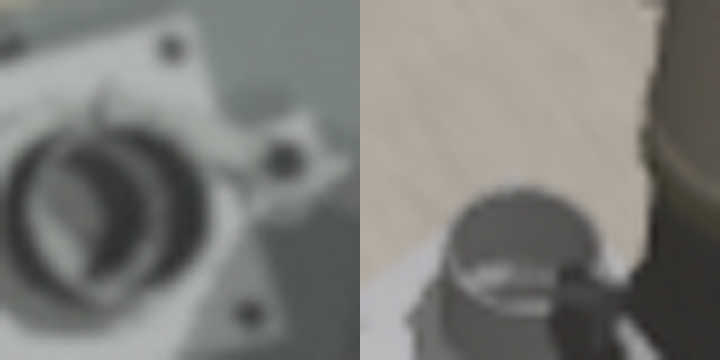

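```bash
python3 - <<'E'
from h import *
c=lambda X,Y,f,x,y:((X+.5)/f-.5+x,(Y+.5)/f-.5+y)
m=np.array([.5013,-.2337])
for nm,tip,pv in (("m22",c(99,105,9,390,200),c(285,158,9,390,200)),("m21",c(193,192,9,380,190),c(375,250,9,380,190)),("m20",c(200,178,9,380,190),c(375,250,9,380,190))):
    T=atz("top",tip,.085)[:2];P=atz("top",pv,.088)[:2]
    d=T-P;e=m-P; ang=np.arctan2(d[1],d[0])-np.arctan2(e[1],e[0]); print(nm,T,P,np.linalg.norm(d),np.linalg.norm(e),-ang)
E
```

```text
m22 [ 0.5372 -0.2376] [ 0.5198 -0.2972] 0.06207075536538544 0.06613133354788321 0.5681848362054431
m21 [ 0.5382 -0.239 ] [ 0.5191 -0.2972] 0.06126439760753917 0.06593238653815238 0.5908447324613308
m20 [ 0.5429 -0.2414] [ 0.5191 -0.2972] 0.06063746301513452 0.06593238653815238 0.6760448665321384
```

```bash
python3 -m crank '[[-0.2,[0.008,0.01,0],[0,0,0]],[-0.2,[0.005,0.01,0],[0,0,0]],[-0.2,[0,0,0],[0,0,0]],[-0.2,[0,0,0],[0,0,0]],[-0.2,[0,0,0],[0,0,0]]]'
python3 - <<'E'
from h import *
p,Rm,o=cur(); print(p,o['ft_force'],o['torque'])
E
```

```text
clock: 29.8
position: [0.5156, -0.3533, 0.1179]
ee_rot: [0.907, 0.422, -0.001, -0.001]
ft_force: [-6.9, 1.8, 1.2]
grip_width: 0.399
[ 0.5156 -0.3533  0.1179] [-6.9279  1.8153  1.1844] [0.2738 1.4027 0.0146]
```

```bash
python3 -m crank '[[-0.2,[-0.02,-0.05,0],[0,0,0]],[-0.2,[-0.02,-0.05,0],[0,0,0]],[-0.2,[0,0,-0.1],[0,0,0]],[-0.2,[0,0,-0.4],[0,0,0]],[-0.2,[0,0,-0.4],[0,0,0]]]'
python3 -m crank '[[-0.2,[-0.3,0,-0.4],[0,0,0]],[-0.2,[-0.5,0,-0.2],[0,0,0]],[-0.2,[-0.5,0,0],[0,0,0]],[-0.2,[-0.5,0,0],[0,0,0]],[-0.2,[-0.4,0,0],[0,0,0]]]'
python3 - <<'E'
from h import *
from workcell import manip
p,Rm,o=cur(); print(p,o['ft_force'])
t=manip.camera("top");s=manip.camera("side"); cv2.imwrite("pics/t23.png",t);cv2.imwrite("pics/s23.png",s)
cv2.imwrite("pics/m23.png",np.hstack([crop(t,380,190,50,50,8),crop(s,300,235,50,50,8)]))
E
```

```text
clock: 30.3
position: [0.5085, -0.3505, 0.1915]
ee_rot: [0.906, 0.422, 0.0, -0.001]
ft_force: [0.6, -1.4, 1.1]
grip_width: 0.405
clock: 30.8
position: [0.3937, -0.4876, 0.2393]
ee_rot: [0.907, 0.422, 0.0, 0.0]
ft_force: [0.2, 0.2, -0.5]
grip_width: 0.401
[ 0.3937 -0.4876  0.2393] [ 0.1772  0.1508 -0.479 ]
```

View pics/m23.png

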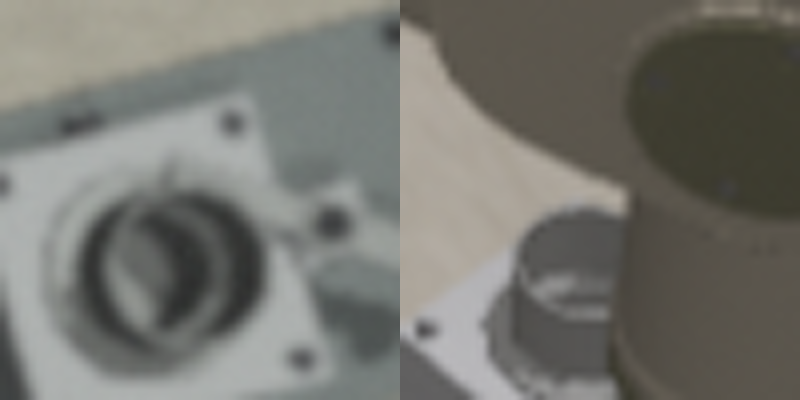

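View pics/s23.png

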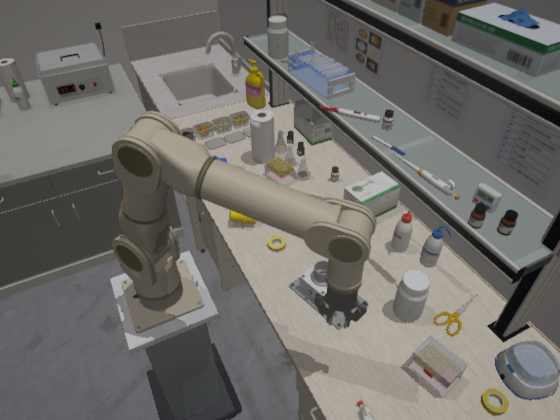

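View pics/t23.png

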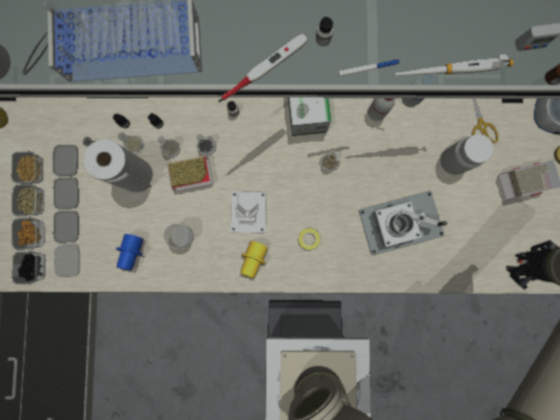

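```bash
python3 -m crank '[[-0.2,[-0.5,-0.3,0],[0,0,0]],[-0.2,[-0.5,-0.3,0],[0,0,0]],[-0.2,[-0.4,-0.3,0],[0,0,0]],[-0.2,[-0.3,-0.3,0],[0,0,0]],[-0.2,[0,0,0],[0,0,0]]]'
python3 - <<'E'
from h import *
from workcell import manip
p,Rm,o=cur(); print(p,o['ft_force'])
t=manip.camera("top");s=manip.camera("side"); cv2.imwrite("pics/t24.png",t);cv2.imwrite("pics/s24.png",s)
a=np.array([0,0,1.])
A=crop(t,380,190,50,50,8);B=crop(s,305,240,50,50,8); A0=A.copy();B0=B.copy()
for im,n,x,y,m in ((A,"top",380,190,(.5013,-.2337)),(B,"side",305,240,(.501,-.2358))):
    drawcup(im,n,np.array([*m,.020]),a,x,y,8)
cv2.imwrite("pics/m24.png",np.hstack([A,B]));cv2.imwrite("pics/m24b.png",np.hstack([A0,B0]))
E
```

```text
clock: 31.4
position: [0.2294, -0.5294, 0.2391]
ee_rot: [0.908, 0.419, -0.001, -0.0]
ft_force: [0.5, 0.2, -0.2]
grip_width: 0.399
[ 0.2294 -0.5294  0.2391] [ 0.4653  0.2151 -0.1896]
```

View pics/m24.png

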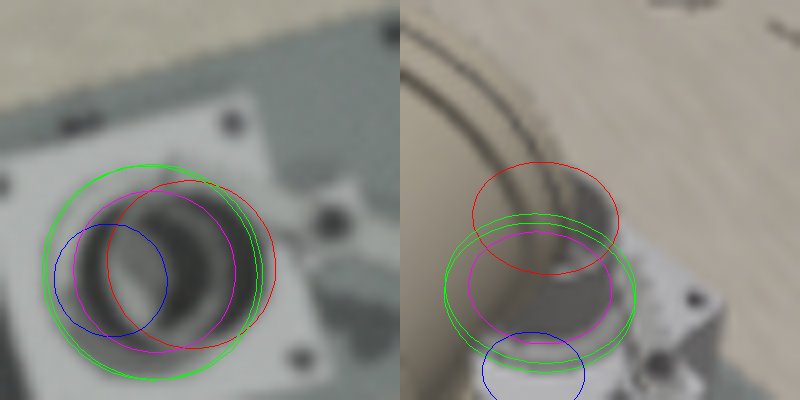

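View pics/m24b.png

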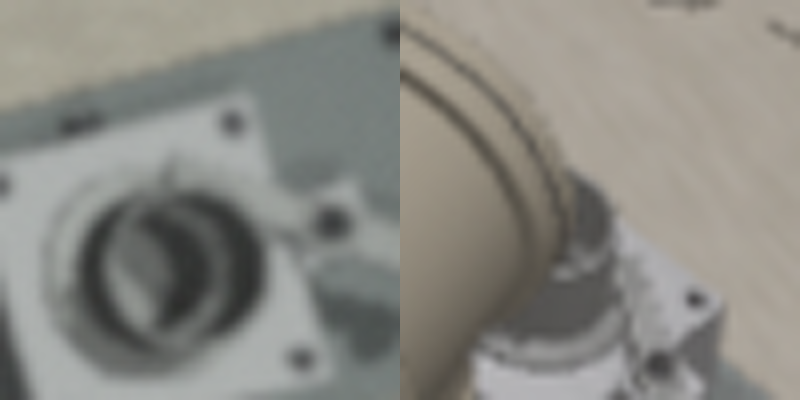

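```bash
python3 -m crank '[[-0.2,[0.45,-0.1,-0.1],[0,0,0]],[-0.2,[0.45,-0.1,-0.1],[0,0,0]],[-0.2,[0.45,-0.1,0],[0,0,0]],[-0.2,[0.45,-0.1,0],[0,0,0]],[-0.2,[0.45,-0.15,0],[0,0,0]]]'
python3 -m crank '[[-0.2,[0.45,-0.15,0],[0,0,0]],[-0.2,[0.45,-0.15,0],[0,0,0]],[-0.2,[0.45,-0.15,0],[0,0,0]],[-0.2,[0.45,-0.15,0],[0,0,0]],[-0.2,[0.45,-0.15,0],[0,0,0]]]'
python3 -m crank '[[-0.2,[0.45,-0.2,0],[0,0,0]],[-0.2,[0.45,-0.2,0],[0,0,0]],[-0.2,[0.45,-0.2,0],[0,0,0]],[-0.2,[0.4,-0.2,0],[0,0,0]],[-0.2,[0,0,0],[0,0,0]]]'
python3 - <<'E'
from h import *
from workcell import manip
p,Rm,o=cur(); print(p,o['ft_force'])
t=manip.camera("top");s=manip.camera("side"); cv2.imwrite("pics/t25.png",t);cv2.imwrite("pics/s25.png",s)
a=np.array([0,0,1.])
A=crop(t,380,190,44,50,9);B=crop(s,300,240,44,50,9); A0=A.copy();B0=B.copy()
for im,n,x,y,m in ((A,"top",380,190,(.5013,-.2337)),(B,"side",300,240,(.501,-.2358))):
    drawcup(im,n,np.array([*m,.020]),a,x,y,9)
cv2.imwrite("pics/m25.png",np.hstack([A,B]));cv2.imwrite("pics/m25b.png",np.hstack([A0,B0]))
E
```

```text
clock: 32.0
position: [0.3191, -0.3593, 0.2548]
ee_rot: [0.906, 0.424, 0.001, -0.0]
ft_force: [-0.1, -0.2, 0.0]
grip_width: 0.403
clock: 32.5
position: [0.3879, -0.1823, 0.255]
ee_rot: [0.906, 0.424, 0.001, -0.0]
ft_force: [1.2, -0.5, -0.2]
grip_width: 0.4
clock: 33.0
position: [0.4287, -0.0305, 0.2555]
ee_rot: [0.904, 0.427, 0.001, -0.001]
ft_force: [-0.5, -0.3, -0.2]
grip_width: 0.398
[ 0.4287 -0.0305  0.2555] [-0.4624 -0.3348 -0.2051]
```

View pics/m25.png

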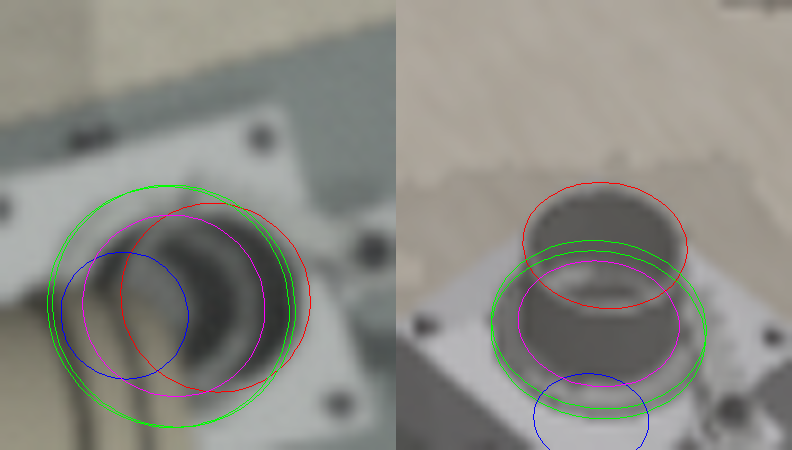

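View pics/m25b.png

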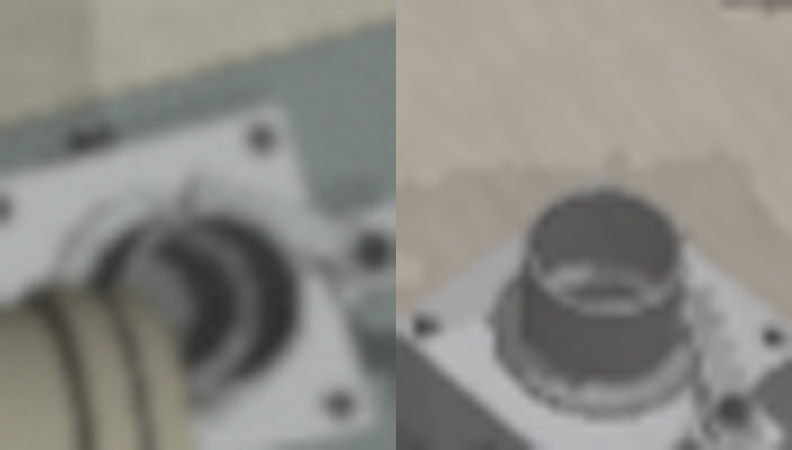

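```bash
python3 - <<'E'
from h import *
from workcell import manip
c=lambda X,Y,f,x,y:((X+.5)/f-.5+x,(Y+.5)/f-.5+y)
T=atz("top",c(187,188,9,380,190),.085)[:2];P=atz("top",c(374,250,9,380,190),.088)[:2];m=np.array([.5013,-.2337])
d=T-P;e=m-P;print('clip',np.arctan2(e[1],e[0])-np.arctan2(d[1],d[0]))
a=cv2.imread("pics/top0.png").astype(int);b=cv2.imread("pics/t24.png").astype(int)
for n,(x,y) in dict(tape=(309,239),flask=(331,161)).items(): print(n,np.abs(a-b)[y-14:y+14,x-14:x+14].mean())
o=manip.get_obs();print(o['clock'],o['joint_velocities'])
print(manip.hand_in())
E
```

```text
clip 0.6039795270040391
tape 0.8044217687074829
flask 0.8937074829931972
33.1 [ 0.0258 -0.0003  0.0411  0.0068  0.0064 -0.0002  0.0084]
the job is handed in; nothing more can be done
None
```

I did the whole sequence and handed it in at 33.1 s; the hand-in gives no verdict.

**What I did:**
- I swung the clip to about 1.35 rad and lifted the steel cup out of its cradle along its axis.
- I set the cup upright in the bore and twisted it about 40° to and fro while easing it down.
- I then swung the clip back until it stopped, pressed with about 7 N, and withdrew the gripper.

**Last checks:**
- **Seating:** the push stayed at about 19 N through two further full twists, so the collar is on the block. That push is about 3 mm of sink, within the 5.5 mm limit. The side view shows the cup upright with its collar down, matching the model to about 1 mm.
- **Clip:** about 0.60 rad from the top picture, where the neck should stop it.
- **Flask and tape:** unchanged in the top picture.
- **Robot:** clear of everything, with the wrist force near zero.

**What disagreed:**
- The top view's cup rim lay about 3 mm off the model, which could mean a tilt. The clear side view showed no tilt, so I put it down to the bright rim edge.
- My early estimate of the grip height (32.5 mm above the cup's middle) differs by 3–4 mm from the value at the bottom (about 36 mm). The force test is therefore the main evidence that the cup is fully seated.

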